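Pry the snap-in cover off a terminal box

ROBOT

A 6-joint arm with a two-finger parallel gripper is mounted at the origin on the work surface. World frame = base frame: x ahead of the robot, y to its left, z up, the work surface at z = 0. Lengths are in mm, angles in rad, forces in N, time in s.
With the tool pointing down it reaches from about 275 to 1000 mm from the base axis. Payload 8.4 kg.
Tool frame: the origin (TCP) lies at the very end of the fingers, on their centre line; the grasp point (between the pads) lies 19 mm behind it; x points along the fingers, y is the direction in which the jaws open and shut, and the axes are right-handed (so a half turn about x gives the same grasp; the last joint's range is limited). The gripper opens to 85 mm and grips with 20 to 120 N. Pads are 22 mm wide; open, the fingers measure 114 mm over their backs; the gripper's body (76 mm by 85 mm) begins 54 mm behind the grasp point. The pads swing forward as they close: fully open they stand 13 mm farther back than shut.
Start: joints at [-1.193, 0.353, 1.633, -0, 1.155, -0.002], TCP at [231.708, -580.465, 231.281] pointing down, gripper open.
Joint ranges: [-2.63, 2.63], [-0.92, 2.1], [0.06, 2.66], [-1.3, 4.44], [0, 2.69], [-3.02, 3.02]. Speed limits (rad/s): [2.22, 2.22, 2.79, 3.14, 3.14, 3.14].

INTERFACE

Orientations are given as [roll, pitch, yaw] about the fixed x, y, z axes, in that order (R = Rz(yaw) Ry(pitch) Rx(roll)).
In Python, from rig import r, grab_frame, camera_params, sign_off gives the robot as it stands.
- The arm moves only by the tool drive_tool, never from a script. Its argument "rows" is one flat list of numbers, 7 for each row, row after row: the shift along the tool's x, y, z in mm, then the turn, a rotation vector about the tool's x, y, z in degrees, then the opening in per cent of the stroke, from 0 (shut) to 100 (fully open). In form: [x, y, z, rx, ry, rz, fingers, x, y, z, rx, ry, rz, fingers, ...]. A call has 1 to 10 rows; each row is the pose to reach, as a shift and turn from the pose measured when the call began, along the tool's axes at that moment; what a row does not reach only later rows make up. A row lasts 1/8 s, in which the tool goes at most 62.5 mm and 10.7 degrees, less where a joint would pass 70% of its speed; a pose out of reach is approached as far as the arm can. A call with a gripper value outside its range is refused whole. The fingers move at their own pace and stop on an object; "newtons" is the grip in N (left out, the last holds). Time passes only in rows, so rows that repeat a pose let the fingers close. It gives the time, the measured TCP pose, the force and the opening at its end, in the units of the state.
- r.sense(): the state, without advancing time (a new reading comes with each control period).
- grab_frame(name): name is "scene" or "side" or "wrist"; returns the picture (480x640x3 uint8, red, green, blue); there is no depth.
- camera_params(name): a dict with "vertical_fov" (degrees; the focal length in pixels is half the picture's height over the tangent of half this angle, whatever the lens; pixels are square), "cx", "cy" (the principal point, pixels), "pose" (4x4, takes a point from camera to world coordinates); the wrist camera has in their place "tool_from_camera" (4x4, takes a point from camera to tool coordinates, whose origin is the TCP and whose axes are the tool frame's). Camera axes: x right, y down, z forward; pixel columns grow to the right and rows downward; lengths in mm; the calibration is good to about 2 mm. A picture is of the moment at which its call begins: read the wrist's pose just before it. camera_params takes no time and is no camera call.
- sign_off(): hands the job in, once; it reports no verdict.
The state is a dict: "clock": time; "qpos": joint angles; "qvel": joint speeds; "joint_efforts": joint torques, N m; "eef_pos": TCP position; "tcp_rot": TCP orientation; "contact_force": force on the tool from outside, world axes, zero at the start; "wrist_torque": the same for the moment, N m; "opening": opening from 0.0 (shut) to 1.0 (fully open).
Only numpy, scipy, OpenCV 4.12 (cv2) and the standard library are available. Lean on these libraries where they do the work, as an engineer would, in place of code of your own. Each camera call takes 0.05 s, during which the arm holds its last target.

TASK

Draw the orange-handled pry tool out of the grey rack by its bare blade, lay it down on the cart and take it again by its handle. Push the flat blade into the notch of the terminal box, under the yellow snap-in cover, and lever that end of the cover up until it snaps free. Then lay the tool down flat on the cart again, lift the cover out with the gripper and set it down flat, top side up, inside the blue tray, leaving the pliers, the grabber and the clear box where they are.

Things in the scene. Friction and masses are not known exactly. Their poses are not given: they have to be found in the camera images.
- pry: Loose pry tool, 167 mm, 90 g. Orange box handle 100 long (x), 22 wide (y), 16 thick (z); from its -x end a steel shaft 45 long, 14 wide, 5 thick, then a flat blade 22 long, 14 wide, 3 thick, all centred at z = 8, with an orange band round the shaft. Origin: centre of the handle's underside; -x to the blade, z up. Starts in a bay of the rack, handle under the roof, 48 mm of blade and shaft out.
- pry_tip (a point): Middle of the blade's very end, at x = -117, z = 8 mm of the tool; axes as the tool.
- pry_end (a point): Middle of the handle's rear end, at x = +50, z = 8 mm of the tool; axes as the tool.
- rack: Grey rack fixed to the cart, 125 deep (x, open front at 0, back at 125), 184 wide (y), 30 mm high. Three bays open to -x at y = -60, 0, +60, each 28 wide, floor at z = 4, roof underside at 26, with a 16 mm slit along the roof: handles can be seen but not gripped there. Origin: middle of the front edge at cart level. Which bay holds which tool varies.
- termbox: Dark grey terminal box fixed to the cart, 118 long (x), 82 wide (y), 71 mm high. Origin: centre of its underside. The cover sits in a recess 103 x 66 in its top: seat at z = 59, rim at z = 71. The notch is in the middle of its -x face (x = -59).
- notch (a point): Middle of the notch's mouth (box x = -59, y = 0, z = 55); axes as the box, +x leads in. The notch is 22 wide, open above, its floor at box z = 51. The rim there is 7.5 thick; the cover's end lies at box x = -50, its underside at z = 59: a gap 8 mm high, running in to x = -40 and then into the hollow box.
- apron_edge (a point): Middle of the outer top edge (box x = -89, z = 51) of the apron, a ledge 70 wide, 10 thick, that stands out 30 mm from the box level with the notch floor. This edge is the fulcrum: with the blade in, the shaft lies over it and the handle is pushed down. Fingers cannot hold the tool over the apron. Blade 20 mm in, turning about 15 degrees is enough.
- cover: Yellow loose cover, 120 g: flange 100 (x) x 64 (y) x 2.5 at the bottom, on it a block 98 x 57 x 9.5 mm, 12 thick in all. Origin: centre of the underside; axes as the box when seated, z out of its top. Seated it is flush with the rim, no gap for fingers. A black bar on top marks the notch end (-x).
- ridges (a point): Midway between two sprung white snap ridges at the recess sides near the notch end (box x = -36). They hold the cover's flange down with about 5 to 7 N in all; once that end is raised 8 to 9 mm they snap under the flange and keep the end up about 12 mm. Pressing down with over 3 N would snap it in again. The far end only rests.
- cover_front (a point): Middle of the lower edge of the cover's notch end (cover x = -50, z = 0).
- cover_grip (a point): Point in the cover's block, cover x = -35, z = 7.5 mm. Once the end is snapped up, the block can be gripped here across its 57 mm width, above the flange, and the cover lifted straight out.
- tray: Blue silicone tray fixed to the cart, outside 130 (x) x 200 (y) x 10 mm high, walls and floor 4 mm. Origin: centre of its underside.
- plier_blue: Loose blue-handled pliers, 160 mm long, in another bay of the rack. To be left there.
- plier_red: Loose red-handled pliers, 148 mm long, in another bay of the rack. To be left there.
- grabber: Loose pick-up grabber, about 280 mm long, lying at the far side. To be left alone.
- cube: Loose clear acrylic cube box with flip-top, 82 mm, at the far side. To be left alone.
Things that resemble listed ones, but are neither listed nor needed, are in the scene too. Several things have the shape of the cover; the one meant has the colours described above. Leave any green or turquoise look-alike of the pry alone.

How it is judged:
By the outcome, as a careful person would: the job done as asked, in the order asked, and still so for the second after the job is handed in, with the robot touching nothing.
It also fails if it takes over 72 s, if anything falls off the work surface, if the arm or the gripper's body presses on something with over 40 N, if the wrist force passes 120 N, or if a joint passes its speed limit or range.

## Working session

There is one attempt and no reset: what is moved stays moved. The work goes in short steps, Python scripts to look and compute and a tool call to move; the robot and the scene stay as the last step left them, time stands still between calls to the robot, and variables do not carry over. Pictures are saved under pics/ and viewed, and the job is handed in when it is done.

Besides the shell and the picture viewer there is one more tool, called as name(argument=value, ...), one argument or row to a line, values as JSON. drive_tool: Moves the arm, as the interface text tells. Its arguments: {"type":"object","properties":{"rows":{"type":"array","items":{"type":"number"}},"newtons":{"type":"number"}},"required":["rows"]}

```bash
ls; mkdir -p pics; python3 - <<'E'
from rig import r, grab_frame, camera_params
import cv2
print(r.sense())
for n in ["scene","side","wrist"]:
    print(n,camera_params(n))
    cv2.imwrite(f"pics/{n}0.png",grab_frame(n)[:,:,::-1])
E
```

```text
pics
{'clock': 0.0, 'qpos': array([-1.19336699e+00,  3.53667672e-01,  1.63415236e+00, -1.00965617e-05,
        1.15521286e+00, -2.43329262e-03]), 'qvel': array([-0.00066773, -0.00112837, -0.0007863 ,  0.00014903, -0.00121005,
       -0.00021044]), 'joint_efforts': array([ 4.27058894e-04, -6.05247688e+01, -3.42073238e+01,  1.33699050e-04,
        9.36909928e-03,  7.74082878e-06]), 'eef_pos': array([ 231.54171901, -579.99809431,  230.54170089]), 'tcp_rot': array([-1.56682014,  1.56935606,  1.95463923]), 'contact_force': array([ 0.351009  , -0.34475667, -0.15138546]), 'wrist_torque': array([0.02129135, 0.02496881, 0.01381469]), 'opening': 1.0031392411300617}
scene {'vertical_fov': 44.20120745099011, 'cx': 315.56222584616876, 'cy': 239.88845412318258, 'pose': array([[ 8.36964672e-01,  4.32913413e-01, -3.34777710e-01,
         1.02857321e+03],
       [ 5.47252339e-01, -6.64587751e-01,  5.08761239e-01,
        -7.50643206e+02],
       [-2.23960166e-03, -6.09023068e-01, -7.93149347e-01,
         1.25728086e+03],
       [ 0.00000000e+00,  0.00000000e+00,  0.00000000e+00,
         1.00000000e
[... 204 characters left out ...]
53026615e-01,  6.45380784e-01, -7.48375908e-01,
         1.23834988e+03],
       [-2.18672194e-02, -7.59321257e-01, -6.50348409e-01,
         1.15256045e+03],
       [ 0.00000000e+00,  0.00000000e+00,  0.00000000e+00,
         1.00000000e+00]])}
wrist {'vertical_fov': 64.03707045964074, 'cx': 326.05475534824615, 'cy': 242.2887875525931, 'tool_from_camera': array([[-4.44964022e-04, -2.79277450e-01,  9.60210346e-01,
        -1.42396493e+02],
       [ 9.99999647e-01, -8.08173568e-04,  2.28344980e-04,
        -1.24749814e-01],
       [ 7.12245017e-04,  9.60210109e-01,  2.79277711e-01,
        -7.09171701e+01],
       [ 0.00000000e+00,  0.00000000e+00,  0.00000000e+00,
         1.00000000e+00]])}
```

View pics/scene0.png

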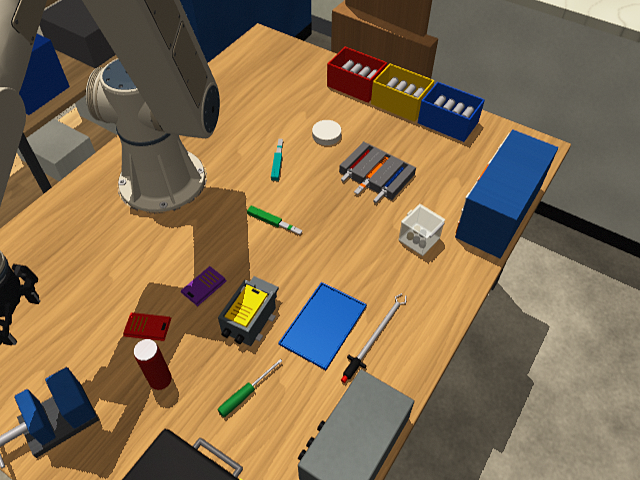

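View pics/side0.png

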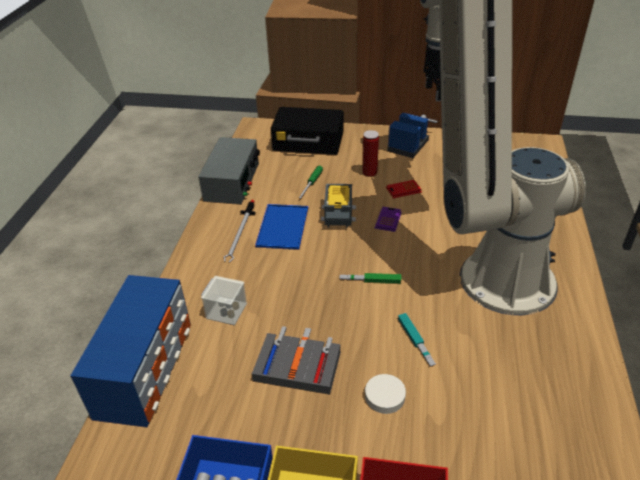

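View pics/wrist0.png

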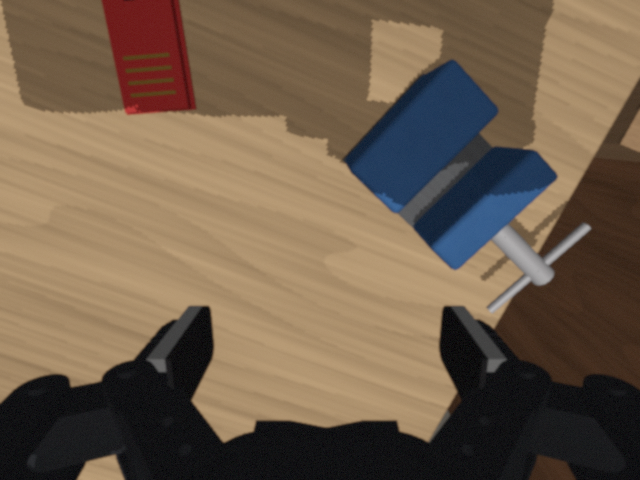

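The scene view shows the rack at (377,172) with an orange tool in the middle bay, and the box with the yellow cover at (248,310). The look-alikes are the green and turquoise tools at (275,220) and (278,160), and the purple and red covers at (203,285) and (147,326). The tray is at (323,325). I'll enlarge the rack and the box next.

```bash
cat > h.py <<'E'
import numpy as np, cv2
from scipy.spatial.transform import Rotation as Ro
from rig import r, grab_frame, camera_params
def cam(n):
    p=camera_params(n); f=240/np.tan(np.radians(p["vertical_fov"])/2)
    if n=="wrist":
        s=r.sense(); T=np.eye(4); T[:3,:3]=Ro.from_euler('xyz',s['tcp_rot']).as_matrix(); T[:3,3]=s['eef_pos']
        P=T@p["tool_from_camera"]
    else: P=p["pose"]
    return f,p["cx"],p["cy"],np.array(P)
def ray(c,uv):
    f,cx,cy,P=c; d=P[:3,:3]@np.array([(uv[0]-cx)/f,(uv[1]-cy)/f,1.]); return P[:3,3],d/np.linalg.norm(d)
def onz(c,uv,z):
    o,d=ray(c,uv); return o+d*(z-o[2])/d[2]
def proj(c,X):
    f,cx,cy,P=c; q=P[:3,:3].T@(np.asarray(X,float)-P[:3,3]); return np.array([f*q[0]/q[2]+cx,f*q[1]/q[2]+cy])
def tri(c1,u1,c2,u2):
    o1,d1=ray(c1,u1);o2,d2=ray(c2,u2)
    s=np.linalg.lstsq(np.c_[d1,-d2],o2-o1,rcond=None)[0]
    a,b=o1+s[0]*d1,o2+s[1]*d2; return (a+b)/2,np.linalg.norm(a-b)
def crop(im,x,y,w,h,k,name):
    cv2.imwrite("pics/"+name,cv2.resize(im[y:y+h,x:x+w],None,fx=k,fy=k,interpolation=cv2.INTER_CUBIC)[:,:,::-1])
def toolR(s=None):
    s=s or r.sense(); return Ro.from_euler('xyz',s['tcp_rot']).as_matrix(), np.array(s['eef_pos'])
def delta(Rt,pt):
    "shift (mm) and rotvec (deg) in current tool axes to the target pose"
    R,p=toolR(); return np.round(R.T@(np.array(pt)-p),1), np.round(np.degrees(Ro.from_matrix(R.T@Rt).as_rotvec()),2)
E
python3 - <<'E'
from h import *
a=cv2.imread("pics/scene0.png")[:,:,::-1];b=cv2.imread("pics/side0.png")[:,:,::-1]
A=np.vstack([np.hstack([cv2.resize(a[130:215,325:425],(400,340),interpolation=2),cv2.resize(b[320:400,245:345],(400,320),interpolation=2)[:320] if 0 else cv2.resize(b[315:400,245:345],(400,340),interpolation=2)])])
cv2.imwrite("pics/rack.png",A[:,:,::-1])
A=np.hstack([cv2.resize(a[265:355,205:295],(400,400),interpolation=2),cv2.resize(b[165:245,300:380],(400,400),interpolation=2)])
cv2.imwrite("pics/box.png",A[:,:,::-1])
E
```

```text
(no output)
```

View pics/rack.png

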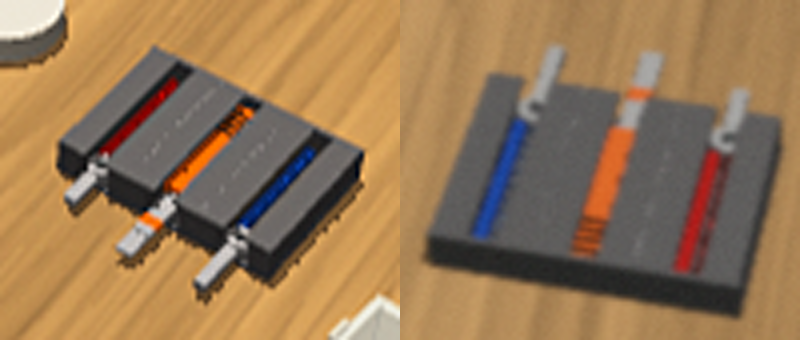

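View pics/box.png

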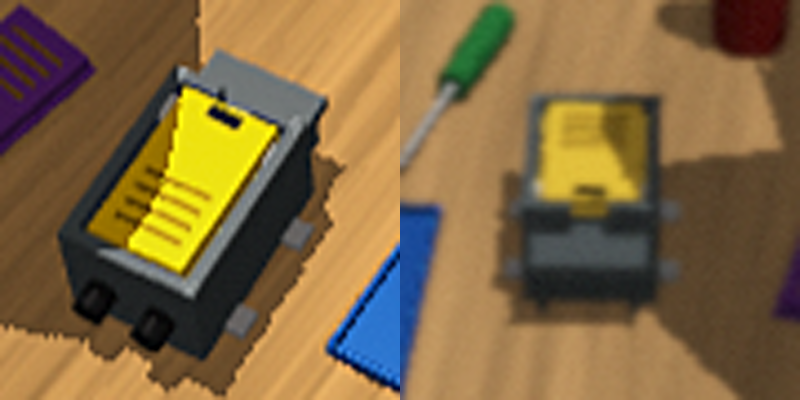

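```bash
python3 - <<'E'
from h import *
S,D=cam("scene"),cam("side")
def sc(x,y,x0,y0,k): return (x/k+x0,y/k+y0)
names=["frontR","backR","backB","frontB"]
for n,u,v in zip(names,[(60,145),(155,47),(362,150),(268,240)],[(780,118),(742,285),(430,235),(495,75)]):
    u=sc(*u,325,130,4); v=sc(v[0]-400,v[1],245,315,4)
    print(n,onz(S,u,30).round(1),onz(D,v,30).round(1))
u=sc(125,250,325,130,4);v=sc(252,55,245,315,4)
print("tip",onz(S,u,12),onz(D,v,12),tri(S,u,D,v))
# box 400/90 and 5
for n,u,v,z in [("bar",(224,116),(591,190),71),("cornfarL(+x?)",(205,292),None,71),("c2",(62,235),None,71),("apron a",(215,52),(528,245),51),("apron b",(326,100),(656,245),51)]:
    u=sc(*u,205,265,400/90); print(n,u,onz(S,u,z).round(1), onz(D,sc(v[0]-400,v[1],300,165,5),z).round(1) if v else "")
for im,c,nm in [("scene",S,0),("side",D,0)]:
    I=cv2.imread(f"pics/{im}0.png"); h=cv2.cvtColor(I,cv2.COLOR_BGR2HSV)
    m=cv2.inRange(h,(100,150,120),(120,255,255)); 
    n,l,st,ce=cv2.connectedComponentsWithStats(m)
    for i in range(1,n):
        if st[i,4]>600:
            ctr=cv2.findContours((l==i).astype(np.uint8),0,1)[0][0]; b=cv2.boxPoints(cv2.minAreaRect(ctr))
            ap=cv2.approxPolyDP(cv2.convexHull(ctr),6,True)[:,0]
            print(im,st[i],ap.tolist(),[onz(c,p,10).round(0)[:2].tolist() for p in ap])
E
```

```text
frontR [422.8 300.1  30. ] [418.  304.7  30. ]
backR [428.6 426.2  30. ] [423.  426.9  30. ]
backB [608.2 414.8  30. ] [604.9 417.2  30. ]
frontB [593.5 300.7  30. ] [594.5 294.6  30. ]
tip [506.90743465 252.51220906  12.        ] [505.80437607 250.31720234  12.        ] (array([506.43216275, 251.52999492,  12.94733621]), np.float64(1.7765606696077945))
bar (255.4, 291.1) [ 492.1 -195.9   71. ] [ 490.8 -199.5   71. ]
cornfarL(+x?) (251.125, 330.7) [ 547.5 -286.3   71. ] 
c2 (218.95, 317.875) [ 465.5 -300.1   71. ] 
apron a (253.375, 276.7) [ 453.8 -155.7   51. ] [ 524.3 -167.3   51. ]
apron b (278.35, 287.5) [ 523.5 -147.9   51. ] [ 448.9 -176.8   51. ]
scene [ 468  130   90   90 4195] [[512, 130], [557, 147], [516, 219], [468, 197]] [[777.0, 741.0], [920.0, 744.0], [922.0, 409.0], [778.0, 411.0]]
scene [ 279  283   87   86 3823] [[320, 283], [365, 304], [325, 368], [279, 343]] [[586.0, -59.0], [712.0, -50.0], [722.0, -247.0], [597.0, -253.0]]
side [ 256  205   51   42 1629] [[306, 208], [298, 246], [256, 244], [268, 205]] [[599.0, -242.0], [590.0, -60.0], [713.0, -53.0], [720.0, -243.0]]
side [  72  276  106  106 5657] [[177, 281], [128, 381], [72, 374], [129, 276]] [[891.0, 127.0], [892.0, 462.0], [1032.0, 461.0], [1030.0, 125.0]]
side [193 460  67  20 839] [[193, 479], [200, 460], [259, 468], [257, 479]] [[666.0, 673.0], [665.0, 631.0], [540.0, 631.0], [539.0, 655.0]]
```

```bash
python3 - <<'E'
from h import *
R,p=toolR(); print(R.round(3),p)
for yaw in (86.5,):
  a=np.radians(yaw); x=np.array([np.cos(a),np.sin(a),0]) # rack x
  for s in (1,-1):
    z=-s*x; X=np.array([0,0,-1.]); Y=np.cross(z,X); Rt=np.c_[X,Y,z]
    print(s,Y.round(2),delta(Rt,[506-0*x[0],200,230]))
E
```

```text
[[-0.     0.371 -0.929]
 [ 0.001 -0.929 -0.371]
 [-1.    -0.001 -0.   ]] [ 231.58837797 -580.09265749  230.72901965]
1 [ 1.   -0.06  0.  ] (array([   1.4, -622.8, -544.1]), array([-6.474e+01, -4.000e-02,  5.000e-02]))
-1 [-1.    0.06  0.  ] (array([   1.4, -622.8, -544.1]), array([1.1526e+02, 6.0000e-02, 4.0000e-02]))
```

drive_tool(
  rows=[0,-660,-560,-65,0,0,40,0,-660,-560,-65,0,0,40,0,-660,-560,-65,0,0,40,0,-660,-560,-65,0,0,40,0,-660,-560,-65,0,0,40,0,-660,-560,-65,0,0,40,0,-660,-560,-65,0,0,40,0,-660,-560,-65,0,0,40,0,-660,-560,-65,0,0,40,0,-660,-560,-65,0,0,40],
)

```text
clock: 1.4
eef_pos: [430.7, 14.2, 231.6]
tcp_rot: [2.791, 1.57, 1.163]
contact_force: [0.9, -1.4, 0.4]
opening: 0.403
```

```bash
python3 - <<'E'
from h import *
a=np.radians(86.5); x=np.array([np.cos(a),np.sin(a),0]); z=-x; X=np.array([0,0,-1.]); Y=np.cross(z,X); Rt=np.c_[X,Y,z]
print(delta(Rt,[507,240,150]))
E
```

```text
(array([  81.8,   63.4, -229.7]), array([ 0.27, -0.05, -0.02]))
```

drive_tool(
  rows=[82,63,-230,0,0,0,40,82,63,-230,0,0,0,40,82,63,-230,0,0,0,40,82,63,-230,0,0,0,40,82,63,-230,0,0,0,40,82,63,-230,0,0,0,40],
)

```text
clock: 2.15
eef_pos: [506.1, 240.2, 149.3]
tcp_rot: [-1.536, 1.57, 3.121]
contact_force: [0.6, -0.8, 0.8]
opening: 0.399
```

```bash
python3 - <<'E'
from h import *
print(r.sense()['eef_pos'])
cv2.imwrite("pics/w1.png",grab_frame("wrist")[:,:,::-1])
E
```

```text
[506.06554852 240.17478485 149.34031243]
```

View pics/w1.png

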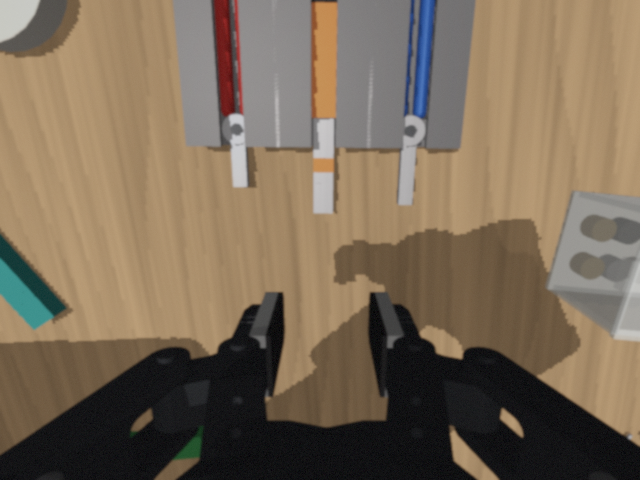

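The wrist view shows the orange pry in the middle bay, with its band at (323,165) and its blade tip at (323,213). The pliers are on either side at (238,160) and (408,170). This is the right tool: orange handle and orange band.

```bash
python3 - <<'E'
from h import *
W=cam("wrist")
for n,uv,z in [("tipL",(314,213),13.5),("tipR",(333,213),13.5),("shaftL",(314,150),14.5),("shaftR",(333.5,150),14.5),("rackL",(186,146),30),("rackR",(460,149),30)]:
    print(n,onz(W,uv,z).round(1))
g=cv2.imread("pics/w1.png")[:,:,::-1]; crop(g,270,100,110,130,4.5,"w1c.png")
tip=(onz(W,(314,213),13.5)+onz(W,(333,213),13.5))/2
R,p=toolR(); print(p,tip)
E
```

```text
tipL [497.8 252.5  13.5]
tipR [511.8 251.7  13.5]
shaftL [500.8 297.8  14.5]
shaftR [514.5 297.1  14.5]
rackL [416.8 306.   30. ]
rackR [598.2 293.7  30. ]
[506.12674355 239.56618639 149.76928153] [504.82429885 252.12741682  13.5       ]
```

View pics/w1c.png

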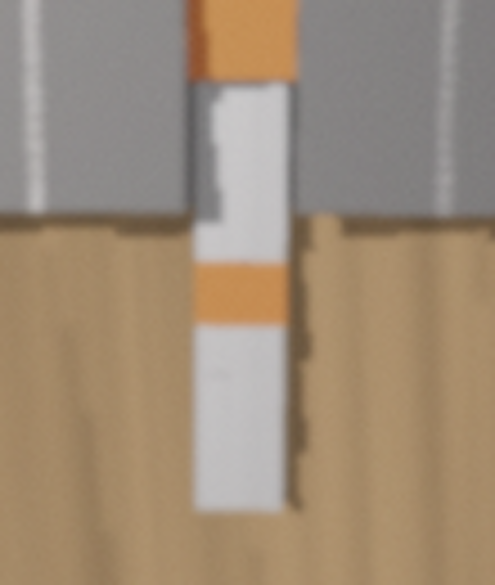

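drive_tool(
  rows=[60,-2,-25,0,0,0,40,110,-2,-25,0,0,0,40,130,-2,-25,0,0,0,40,140,-2,-25,0,0,0,40,145.5,-2,-25,0,0,0,40,145.5,-2,-25,0,0,0,40,145.5,-2,-25,0,0,0,40],
)

```text
clock: 3.08
eef_pos: [506.1, 264.9, 5.3]
tcp_rot: [2.377, 1.569, 0.749]
contact_force: [0.2, -0.1, -0.4]
opening: 0.4
```

```bash
python3 - <<'E'
from h import *
s=r.sense();print(s['eef_pos'],s['contact_force'],s['clock'])
g=grab_frame("wrist"); crop(g,170,130,300,225,2.6,"w2.png")
E
```

```text
[506.13859151 264.86333615   5.27861764] [ 0.22985773 -0.14308885 -0.43184649] 3.075
```

View pics/w2.png

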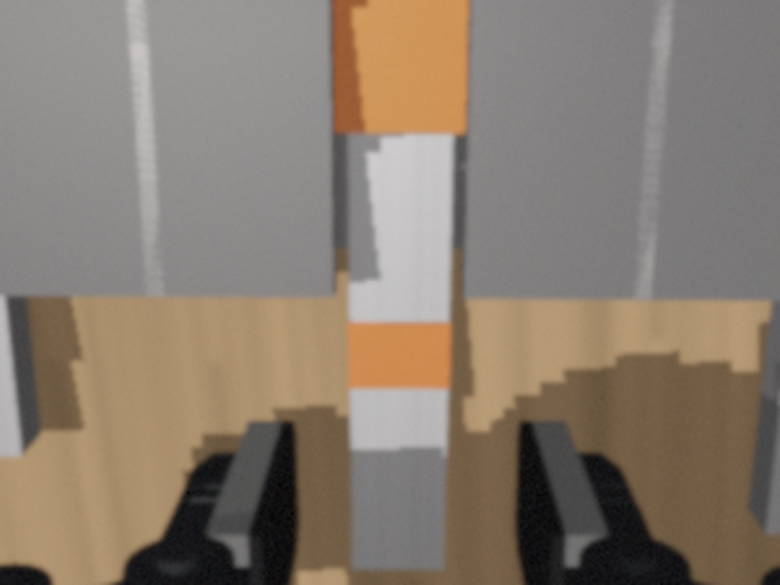

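The blade is centred between the pads, with the tip at the bottom of the crop. I'll close on it.

drive_tool(
  rows=[1,0,0,0,0,0,30,1,0,0,0,0,0,5,1,0,0,0,0,0,5,1,0,0,0,0,0,5,1,0,0,0,0,0,5,1,0,0,0,0,0,5,1,0,0,0,0,0,5],
  newtons=80,
)

```text
clock: 4.0
eef_pos: [506.1, 265.0, 4.2]
tcp_rot: [2.388, 1.569, 0.76]
contact_force: [0.5, 0.6, 1.7]
opening: 0.119
```

drive_tool(
  rows=[-0.5,0,5,0,0,0,5,-1,0,15,0,0,0,5,-1,0,30,0,0,0,5,-1,0,45,0,0,0,5,-1,0,60,0,0,0,5,-1,0,60,0,0,0,5],
)

```text
clock: 4.75
eef_pos: [502.5, 203.6, 5.1]
tcp_rot: [2.625, 1.57, 0.997]
contact_force: [0.4, 0.5, 0.4]
opening: 0.126
```

```bash
python3 - <<'E'
from h import *
s=r.sense();print(s['eef_pos'],s['contact_force'],s['clock'])
g=grab_frame("wrist"); cv2.imwrite("pics/w3.png",g[:,:,::-1])
S=cam("scene")
for uv in [(248,208),(300,233)]: print(onz(S,uv,8))
E
```

```text
[502.47586129 203.61885918   5.10265709] [0.38879149 0.52106411 0.39994049] 4.75
[282.63703814  41.72787482   8.        ]
[453.41970293  47.40639689   8.        ]
```

View pics/w3.png

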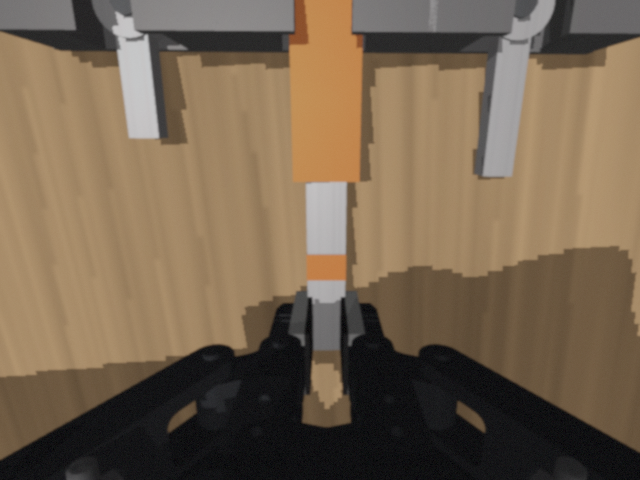

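drive_tool(
  rows=[0,0,20,0,0,0,5,0,0,45,0,0,0,5,0,0,70,0,0,0,5,0,0,90,0,0,0,5,0,0,90,0,0,0,5,2,0,90,0,0,0,5,3.5,0,90,0,0,0,5,4,0,90,0,0,0,5,4,0,90,0,0,0,5],
)

```text
clock: 5.92
eef_pos: [497.6, 114.9, 1.0]
tcp_rot: [2.474, 1.569, 0.846]
contact_force: [0.2, -0.6, -0.5]
opening: 0.123
```

drive_tool(
  rows=[0,0,0,0,0,0,40,0,0,0,0,0,0,40,0,0,0,0,0,0,40,-60,0,-30,0,0,0,40,-120,0,-60,0,0,0,50,-130,0,-60,0,0,0,50,-130,0,-60,0,0,0,50,-130,0,-60,0,0,0,50],
)

```text
clock: 6.92
eef_pos: [500.1, 174.0, 130.0]
tcp_rot: [-2.014, 1.57, 2.641]
contact_force: [-0.1, -0.6, -1.0]
opening: 0.496
```

```bash
python3 - <<'E'
from h import *
s=r.sense();print(s['eef_pos'],s['contact_force'],s['clock'])
g=grab_frame("wrist"); cv2.imwrite("pics/w4.png",g[:,:,::-1])
E
```

```text
[500.06651125 174.02563845 129.98176705] [-0.08635858 -0.61271425 -1.02384498] 6.925
```

View pics/w4.png

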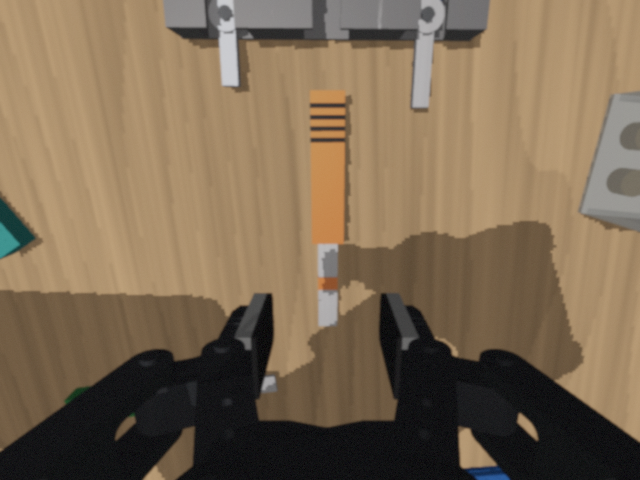

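The pry lies flat with its handle at (328,167) and its blade tip at (328,324). Before picking it up I'll measure it and then survey the box.

```bash
python3 - <<'E'
from h import *
W=cam("wrist")
I=cv2.imread("pics/w4.png"); h=cv2.cvtColor(I,cv2.COLOR_BGR2HSV)
m=cv2.inRange(h,(5,110,100),(22,255,255)); m[:60]=0
n,l,st,ce=cv2.connectedComponentsWithStats(m)
for i in range(1,n):
    if st[i,4]>200: print(st[i],ce[i])
for n,uv,z in [("rl",(309,91),16),("rr",(346.5,91),16),("fl",(312,243),16),("fr",(345,243),16),("tl",(318,325),9.5),("tr",(337,324),9.5)]:
    print(n,onz(W,uv,z).round(1))
R,p=toolR(); print(delta(R,[490,-260,200]))
E
```

```text
[309  89  38  15 527] [327.16888046  96.43643264]
[310 107  37   9 330] [327.94545455 110.98787879]
[310 119  37   8 292] [327.87671233 122.47945205]
[310 130  37   9 322] [327.94720497 133.95031056]
[ 310  141   37  105 3624] [327.86368653 191.69122517]
[317 278  22  12 257] [327.6459144  283.35019455]
rl [494.6 269.1  16. ]
rr [517.9 267.7  16. ]
fl [489.7 170.4  16. ]
fr [512.6 169.1  16. ]
tl [489.4 103.4   9.5]
tr [503.9 103.5   9.5]
(array([-70.4,  15. , 433.7]), array([0., 0., 0.]))
```

drive_tool(
  rows=[-70,15,434,0,0,0,50,-70,15,434,0,0,0,50,-70,15,434,0,0,0,50,-70,15,434,0,0,0,50,-70,15,434,0,0,0,50,-70,15,434,0,0,0,50,-70,15,434,0,0,0,50,-70,15,434,0,0,0,50,-70,15,434,0,0,0,50,-70,15,434,0,0,0,50],
)

```text
clock: 8.22
eef_pos: [489.5, -258.8, 198.7]
tcp_rot: [-1.94, 1.567, 2.716]
contact_force: [-0.2, 0.2, 0.9]
opening: 0.5
```

```bash
python3 - <<'E'
from h import *
s=r.sense();print(s['eef_pos'],s['contact_force'],s['clock'])
g=grab_frame("wrist"); cv2.imwrite("pics/w5.png",g[:,:,::-1]); np.save("w5.npy",cam("wrist")[3])
E
```

```text
[ 489.52184813 -258.8440631   198.66879367] [-0.24949866  0.21543353  0.93757592] 8.225
```

View pics/w5.png

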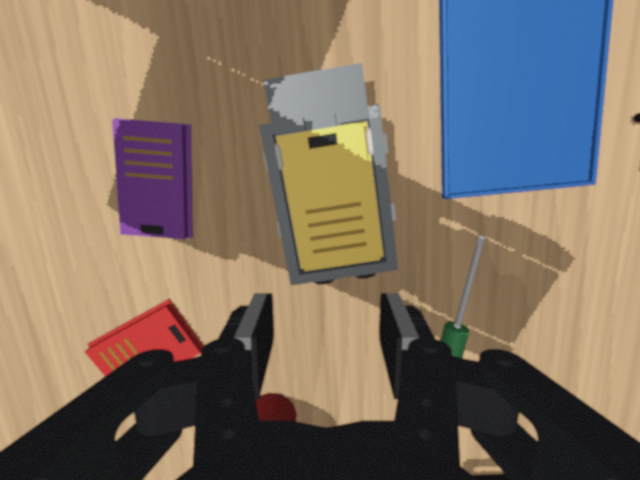

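The wrist view shows the yellow cover at (325,200) with its black bar at (322,141). The apron is above it at (315,95), and the tray is at upper right.

```bash
python3 - <<'E'
from h import *
g=cv2.imread("pics/w5.png")[:,:,::-1]; crop(g,250,55,160,120,5,"w5c.png")
crop(g,250,170,160,120,5,"w5d.png")
E
```

```text
(no output)
```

View pics/w5c.png

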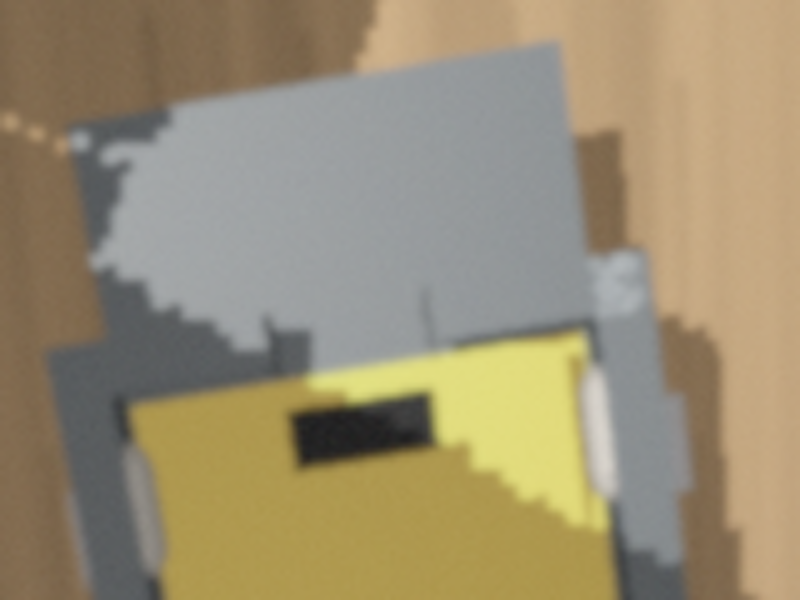

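View pics/w5d.png

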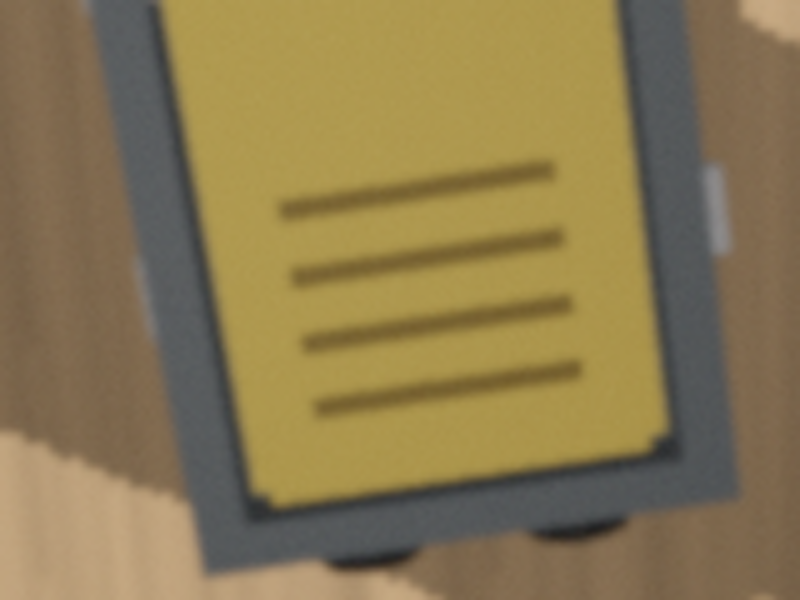

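```bash
python3 - <<'E'
from h import *
f,cx,cy,_=cam("wrist"); W=(f,cx,cy,np.load("w5.npy"))
q=dict(NL=(260,125),NR=(379.6,104.4),FL=(292,284.4),FR=(397.6,268.4))
P={k:onz(W,v,71) for k,v in q.items()}
for k in P: print(k,P[k].round(1))
c=sum(P.values())/4; ax=(P['FL']+P['FR']-P['NL']-P['NR'])/2; wy=(P['NL']+P['FL']-P['NR']-P['FR'])/2
print("ctr",c.round(1),"len",np.linalg.norm(ax),"yaw",np.degrees(np.arctan2(ax[1],ax[0])),"wid",np.linalg.norm(wy),np.degrees(np.arctan2(-wy[0],wy[1])))
a=[onz(W,u,51) for u in((264.4,80),(362.4,63.4))]; print("apron",a, (a[0]+a[1])/2,np.linalg.norm(a[0]-a[1]), np.degrees(np.arctan2(*(a[1]-a[0])[1::-1])))
b=[onz(W,u,71) for u in((276.4,136),(367.6,121),(303,271.6),(383.6,259))]; print("cover",np.round(b,1),np.mean(b,0), np.linalg.norm(b[0]-b[1]))
yaw=np.arctan2(ax[1],ax[0]); d=np.array([np.cos(yaw),np.sin(yaw),0])
print("apron centre from box", c+d*(-89)-[0,0,20], "notch", c-d*59)
nt=[onz(W,(250+268/5,55+350/5),71),onz(W,(250+430/5,55+325/5),71)];print("notch inner",nt,np.mean(nt,0))
print("tray",[onz(W,u,10).round(0) for u in ((443,196),(597,183))])
# scene-check
for n in("scene","side"):
    C=cam(n); print(n,[proj(C,P[k]).round(1) for k in P], proj(C,(a[0]+a[1])/2).round(1))
E
```

```text
NL [ 449.1 -181.7   71. ]
NR [ 529.8 -173.2   71. ]
FL [ 461.2 -298.1   71. ]
FR [ 541.1 -289.7   71. ]
ctr [ 495.3 -235.6   71. ] len 117.04324116710274 yaw -84.24625744525433 wid 80.75423168758999 96.01824157362766
apron [array([ 452.02513459, -151.2899989 ,   51.        ]), array([ 521.01280811, -144.54153914,   51.        ])] [ 486.51897135 -147.91576902   51.        ] 69.31695901726853 5.586968880167447
cover [[ 459.5 -189.4   71. ]
 [ 521.6 -183.2   71. ]
 [ 470.3 -288.2   71. ]
 [ 530.8 -281.6   71. ]] [ 495.53636448 -235.63140664   71.        ] 62.390867430543445
apron centre from box [ 486.39152228 -147.08809957   51.        ] notch [ 489.39911386 -176.93695872   71.        ]
notch inner [array([ 478.44568426, -183.33817142,   71.        ]), array([ 500.40123455, -181.37324461,   71.        ])] [ 489.4234594  -182.35570802   71.        ]
tray [array([ 591., -248.,   10.]), array([ 723., -244.,   10.])]
scene [array([244.6, 278.7]), array([273.9, 291.6]), array([218.1, 316.4]), array([248. , 330.4])] [266.  280.6]
side [array([351.4, 207.6]), array([323.9, 207.3]), array([352. , 184.8]), array([326.1, 184.5])] [337.3 219. ]
```

```bash
cat >> h.py <<'E'
def down(yawdeg,tiltdeg=0):
    "gripper frame for pry-like axis x_t at yaw; tool z = -x_t; tilt>0: x_t end dips"
    B=(Ro.from_euler('z',yawdeg,degrees=True)*Ro.from_euler('y',tiltdeg,degrees=True)).as_matrix()
    X=-B[:,2]; z=-B[:,0]; return np.c_[X,np.cross(z,X),z]
E
python3 - <<'E'
from h import *
print(delta(down(87),[503.8,222,60]),delta(down(87),[503.8,222,2]))
E
```

```text
(array([ 139.4,  -12.6, -480.7]), array([-0.22, -0.05,  0.16])) (array([ 197.4,  -12.4, -480.7]), array([-0.22, -0.05,  0.16]))
```

drive_tool(
  rows=[50,-12.5,-481,0,0,0,50,50,-12.5,-481,0,0,0,50,50,-12.5,-481,0,0,0,50,50,-12.5,-481,0,0,0,50,50,-12.5,-481,0,0,0,50,50,-12.5,-481,0,0,0,50,100,-12.5,-481,0,0,0,50,139,-12.5,-481,0,0,0,50,139,-12.5,-481,0,0,0,50,139,-12.5,-481,0,0,0,50],
)

```text
clock: 9.52
eef_pos: [501.8, 223.6, 58.8]
tcp_rot: [-1.464, 1.565, -3.087]
contact_force: [0.4, -1.0, 0.3]
opening: 0.502
```

```bash
python3 - <<'E'
from h import *
print(delta(down(87),[503.8,222,2]))
g=grab_frame("wrist"); cv2.imwrite("pics/w6.png",g[:,:,::-1])
E
```

```text
(array([56.8,  2.4,  1.5]), array([-0.01,  0.04,  0.34]))
```

View pics/w6.png

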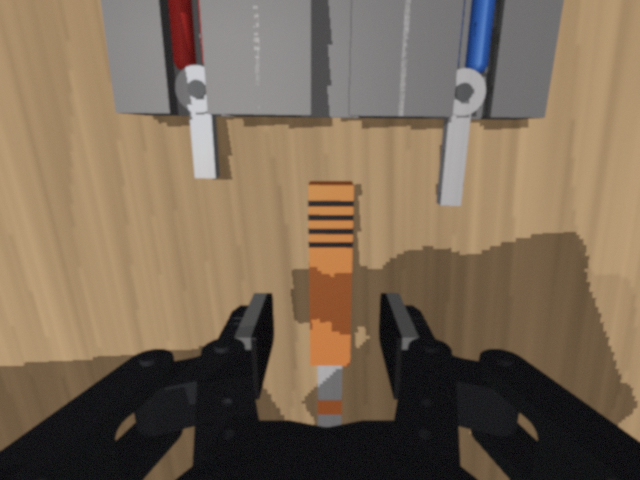

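The handle at (331,270) sits between the open pads. I'll go down and grip it.

drive_tool(
  rows=[35,2,1.5,0,0,0,50,52,2,1.5,0,0,0,50,57,2,1.5,0,0,0,50,57,2,1.5,0,0,0,40,57,2,1.5,0,0,0,10,57,2,1.5,0,0,0,10,57,2,1.5,0,0,0,10,57,2,1.5,0,0,0,10],
  newtons=100,
)

```text
clock: 10.58
eef_pos: [505.1, 221.5, 4.4]
tcp_rot: [-1.784, 1.568, 2.875]
contact_force: [-1.3, -2.3, 5.1]
opening: 0.227
```

```bash
python3 - <<'E'
from h import *
s=r.sense(); print(s['eef_pos'],s['opening'])
g=grab_frame("wrist"); cv2.imwrite("pics/w7.png",g[:,:,::-1])
W=cam("wrist")
for X in ([506.2,268.4,16],[503.5,219,16]): print(proj(W,X))
E
```

```text
[505.09174642 221.51485987   4.3659843 ] 0.2266126891077022
[322.00538399 203.39917241]
[322.35138966 331.84462124]
```

View pics/w7.png

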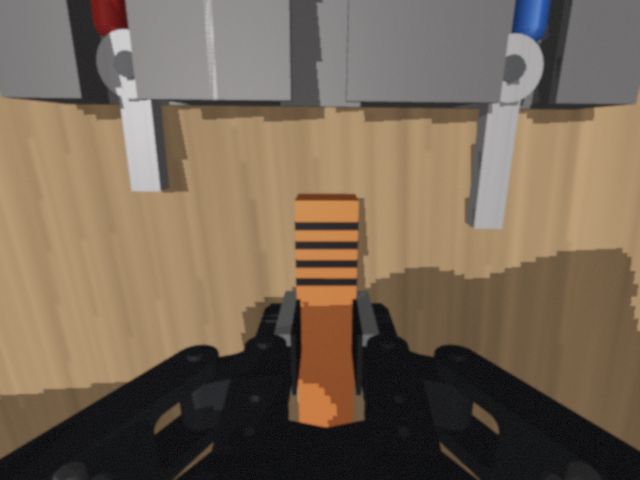

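```bash
python3 - <<'E'
from h import *
W=cam("wrist"); R,p=toolR()
for uv in [(295,200),(358,200),(326.5,200)]:
    X=onz(W,uv,16); print(X.round(1), (R.T@(X-p)).round(1))
print(R.round(3))
E
```

```text
[497.  270.1  16. ] [-11.6 -10.7 -48.1]
[518.6 268.9  16. ] [-11.6  10.9 -48.1]
[507.8 269.5  16. ] [-11.6   0.1 -48.1]
[[-0.003  0.999 -0.054]
 [ 0.001 -0.054 -0.999]
 [-1.    -0.003 -0.001]]
```

```bash
cat >> h.py <<'E'
BC=np.array([495.4,-235.6,0.]); BY=-84.2
bd=np.array([np.cos(np.radians(BY)),np.sin(np.radians(BY)),0]); bw=np.array([-bd[1],bd[0],0])
def pryTCP(bx,z,tilt=0,by=0):
    "TCP pose so that tip is at box x=bx, height z, handle dipped by tilt"
    R=down(BY+180,tilt); tip=BC+bd*bx+bw*by+[0,0,z]
    return R, tip-R@np.array([-3.6,0,119.])
E
python3 - <<'E'
from h import *
for a in [(-115,90),(-100,55.5)]: print(pryTCP(*a)[1],delta(*pryTCP(*a)))
E
```

```text
[471.75282646  -2.79791413  86.4       ] (array([-82.1, -21.5, 225.7]), array([-8.87, -0.05,  0.16]))
[473.26867092 -17.72112477  51.9       ] (array([-47.6, -19.1, 240.6]), array([-8.87, -0.05,  0.16]))
```

drive_tool(
  rows=[-40,0,0,0,0,0,10,-82,-4,40,-2,0,0,10,-82,-21.5,226,-9,0,0,10,-82,-21.5,226,-9,0,0,10,-82,-21.5,226,-9,0,0,10,-82,-21.5,226,-9,0,0,10,-82,-21.5,226,-9,0,0,10,-82,-21.5,226,-9,0,0,10],
)

```text
clock: 11.62
eef_pos: [472.2, -2.0, 86.6]
tcp_rot: [-2.091, 1.569, 2.727]
contact_force: [-0.6, 0.1, -0.3]
opening: 0.222
```

```bash
python3 - <<'E'
from h import *
for a in [(-115,90),(-100,55.5)]: print(delta(*pryTCP(*a)))
R,p=toolR(); tip=p+R@[-3.6,0,119]; print(tip)
a=grab_frame("scene");b=grab_frame("side")
print(proj(cam("scene"),tip),proj(cam("side"),tip))
A=np.hstack([cv2.resize(a[215:335,200:320],(400,400),interpolation=2),cv2.resize(b[160:280,280:400],(400,400),interpolation=2)])
cv2.imwrite("pics/s8.png",A[:,:,::-1])
E
```

```text
(array([ 0.2, -0.6,  0.8]), array([ 0.21, -0.06,  0.11]))
(array([34.6, -0.5, 15.8]), array([ 0.21, -0.06,  0.11]))
[ 484.70697904 -120.32790237   90.02437502]
[271.02851121 263.28012557] [336.5306685  214.24247082]
```

View pics/s8.png

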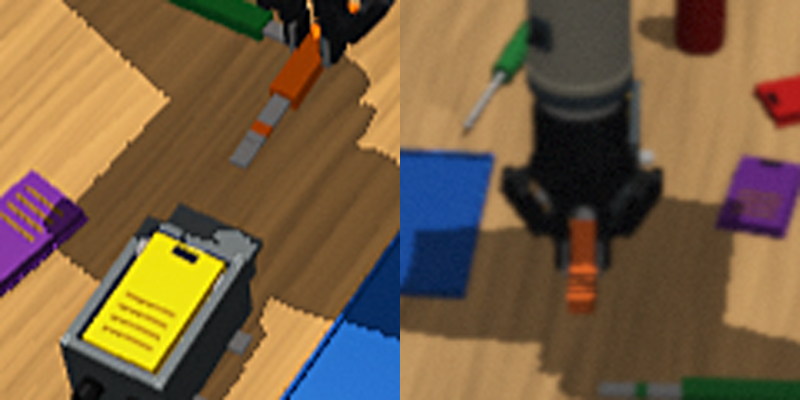

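drive_tool(
  rows=[20,-0.5,0,0,0,0,10,34.5,-0.5,5,0,0,0,10,34.5,-0.5,16,0,0,0,10,34.5,-0.5,28,0,0,0,10,34.5,-0.5,38,0,0,0,10,34.5,-0.5,38,0,0,0,10,34.5,-0.5,38,0,0,0,10],
)

```text
clock: 12.6
eef_pos: [475.5, -39.9, 52.0]
tcp_rot: [-2.049, 1.568, 2.769]
contact_force: [-0.1, 0.4, -0.6]
opening: 0.219
```

```bash
python3 - <<'E'
from h import *
s=r.sense(); print(s['contact_force'],s['clock'])
for a in [(-60,55.3),(-39,55.3)]: print(delta(*pryTCP(*a)))
R,p=toolR(); tip=p+R@[-3.6,0,119]; print(tip, (tip-BC)@bd,(tip-BC)@bw)
a=grab_frame("scene")
print(proj(cam("scene"),tip))
crop(a,215,225,100,100,6,"s9.png")
E
```

```text
[-0.06719527  0.36572899 -0.5748067 ] 12.6
(array([ 0.3, -0.1, 17.7]), array([ 0.21, -0.06,  0.12]))
(array([ 0.3, -0.1, 38.7]), array([ 0.21, -0.06,  0.12]))
[ 487.97191804 -158.21954755   55.49705493] -77.73497383631843 0.42972655117820363
[263.86579784 282.77262385]
```

View pics/s9.png

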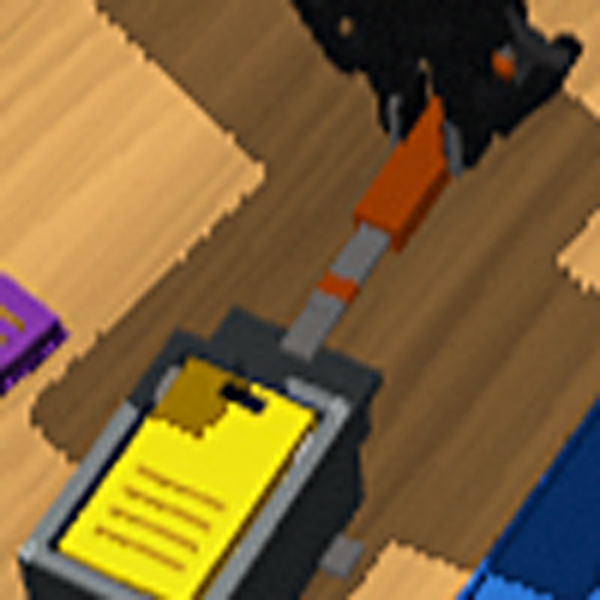

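The tip at (264,283) is over the apron and in line with the notch. I'll insert it in small steps.

drive_tool(
  rows=[0,0,6,0,0,0,10,0,0,12,0,0,0,10,0,0,18,0,0,0,10,0,0,24,0,0,0,10,0,0,26,0,0,0,10],
)

```text
clock: 13.28
eef_pos: [478.2, -66.0, 51.9]
tcp_rot: [-2.04, 1.568, 2.777]
contact_force: [0.4, 0.7, -1.2]
opening: 0.22
```

```bash
python3 - <<'E'
from h import *
s=r.sense(); print(s['contact_force'],s['wrist_torque'],s['clock'])
R,p=toolR(); tip=p+R@[-3.6,0,119]; print(tip, (tip-BC)@bd,(tip-BC)@bw)
E
```

```text
[ 0.43101536  0.70312678 -1.21341   ] [-0.01398797 -0.00753382 -0.01889408] 13.275
[ 490.69419701 -184.36376939   55.40372039] -51.44948844990441 0.4960311305049833
```

drive_tool(
  rows=[0,0,4,0,0,0,10,0,0,8,0,0,0,10,0,0,12,0,0,0,10,0,0,12.5,0,0,0,10,0,0,12.5,0,0,0,10],
)

```text
clock: 13.9
eef_pos: [479.5, -78.5, 51.9]
tcp_rot: [-2.033, 1.568, 2.784]
contact_force: [0.6, 0.0, -1.1]
opening: 0.223
```

```bash
python3 - <<'E'
from h import *
s=r.sense(); print(s['contact_force'],s['wrist_torque'],s['clock'])
R,p=toolR(); tip=p+R@[-3.6,0,119]; print(tip, (tip-BC)@bd,(tip-BC)@bw)
a=grab_frame("scene");crop(a,215,225,100,100,6,"s10.png")
# lever about edge: shaft underside at fulcrum. tip relative: 
E_=BC+bd*(-89)+[0,0,51]
for t in range(0,20,2):
    R2=down(BY+180,t); B=np.c_[-R2[:,2],R2[:,1]*-1,-R2[:,0]] # pry x, ., z
    xp=-R2[:,2]; zp=-R2[:,0]
    # fulcrum touches underside of shaft (2.5 below axis), tip at distance L along -x
    L=50; tipt=E_+zp*2.6-xp*L
    T=tipt-R2@np.array([-3.6,0,119.])
    print(t,(tipt).round(1),*delta(R2,T))
E
```

```text
[ 0.62813795  0.0417694  -1.10313356] [-0.01119256 -0.03594219  0.00300483] 13.9
[ 491.94582539 -196.81914499   55.37442528] -38.931390614326105 0.482557920735508
0 [ 491.5 -196.8   53.6] [ 1.9 -0.1  0. ] [ 0.21 -0.06  0.13]
2 [ 491.4 -196.7   55.3] [ 4.3 -0.1  0.1] [ 0.21 -2.06  0.13]
4 [ 491.4 -196.5   57.1] [ 6.7 -0.1  0.2] [ 0.21 -4.06  0.12]
6 [ 491.4 -196.3   58.8] [ 9.1 -0.1  0.5] [ 0.21 -6.06  0.12]
8 [ 491.4 -196.    60.5] [11.5 -0.1  0.8] [ 0.21 -8.06  0.12]
10 [ 491.3 -195.6   62.2] [13.9 -0.   1.2] [  0.22 -10.06   0.11]
12 [ 491.3 -195.2   63.9] [16.2 -0.   1.7] [  0.22 -12.06   0.11]
14 [ 491.2 -194.7   65.6] [18.6 -0.   2.3] [  0.22 -14.06   0.11]
16 [ 491.2 -194.2   67.3] [20.9 -0.   3. ] [  0.22 -16.06   0.1 ]
18 [ 491.1 -193.6   68.9] [23.2 -0.   3.7] [  0.22 -18.06   0.1 ]
```

View pics/s10.png

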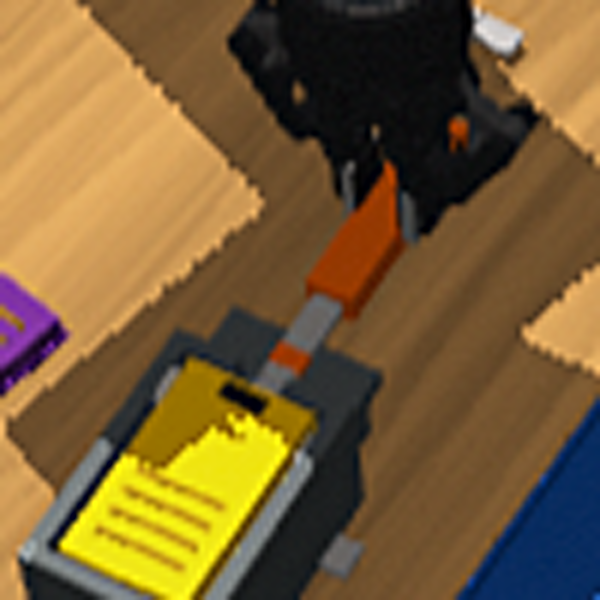

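The blade is in: the orange band is at (263,284) over the apron, just outside the rim. I'll lever about the apron edge now.

drive_tool(
  rows=[2,0,0,0,0,0,10,4.5,0,0,0,-2,0,10,7,0,0,0,-4,0,10,9,0,0.5,0,-6,0,10,11.5,0,1,0,-8,0,10,14,0,1,0,-10,0,10,16,0,1.5,0,-12,0,10,18.5,0,2,0,-14,0,10],
)

```text
clock: 14.95
eef_pos: [479.8, -80.3, 33.3]
tcp_rot: [-0.008, 1.326, -1.474]
contact_force: [-0.1, -1.7, -0.5]
opening: 0.224
```

```bash
python3 - <<'E'
from h import *
s=r.sense(); print(s['contact_force'],s['wrist_torque'],s['clock'])
R,p=toolR(); tip=p+R@[-3.6,0,119]; print(tip, (tip-BC)@bd,(tip-BC)@bw)
a=grab_frame("scene");b=grab_frame("side")
A=np.hstack([cv2.resize(a[245:345,205:305],(400,400),interpolation=2),cv2.resize(b[165:265,290:390],(400,400),interpolation=2)])
cv2.imwrite("pics/s11.png",A[:,:,::-1])
E
```

```text
[-0.10238484 -1.72997184 -0.538381  ] [ 0.0356531   0.07003271 -0.05040891] 14.95
[ 491.9050573  -194.28504157   65.61017293] -41.4566410924145 0.6980856472295638
```

View pics/s11.png

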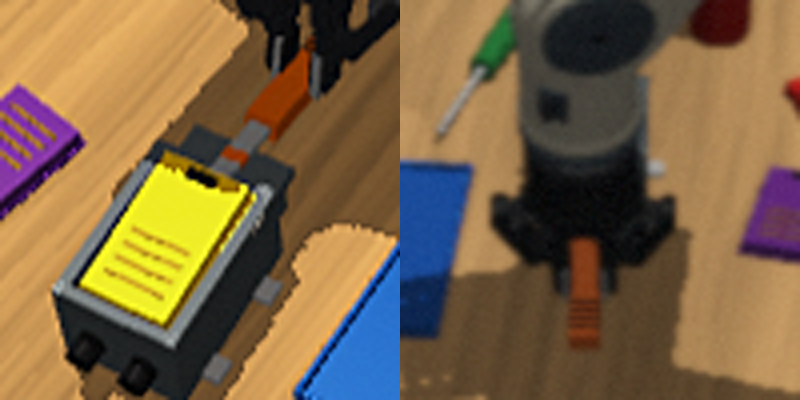

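drive_tool(
  rows=[2.3,0,0.7,0,-2,0,10,3.5,0,1,0,-3,0,10,3.5,0,1,0,-3,0,10],
)

```text
clock: 15.42
eef_pos: [479.5, -81.4, 29.7]
tcp_rot: [-0.012, 1.276, -1.476]
contact_force: [0.5, 0.1, -0.4]
opening: 0.225
```

```bash
python3 - <<'E'
from h import *
s=r.sense(); print(s['contact_force'],s['wrist_torque'],s['clock'])
a=grab_frame("scene");crop(a,205,245,100,100,6,"s12.png")
# retract deltas: tilt back to 5deg while tip at z 56.5, then pull
R=down(BY+180,0)
for a in [(-41.5,58,8),(-41.5,55.5,3),(-41.5,55.5,0),(-105,55.8,0),(-105,100,0)]: print(a,*delta(*pryTCP(*a)))
E
```

```text
[ 0.50318764  0.14176747 -0.40900678] [ 0.19812004  0.00675807 -0.00644595] 15.425
(-41.5, 58, 8) [-8.9  0.2 -1.4] [0.32 8.9  0.12]
(-41.5, 55.5, 3) [-16.7   0.2  -0.4] [ 0.32 13.9   0.13]
(-41.5, 55.5, 0) [-22.8   0.1   1.1] [ 0.31 16.9   0.14]
(-105, 55.8, 0) [-41.5   0.5 -59.6] [ 0.31 16.9   0.14]
(-105, 100, 0) [-83.8   0.3 -46.7] [ 0.31 16.9   0.14]
```

View pics/s12.png

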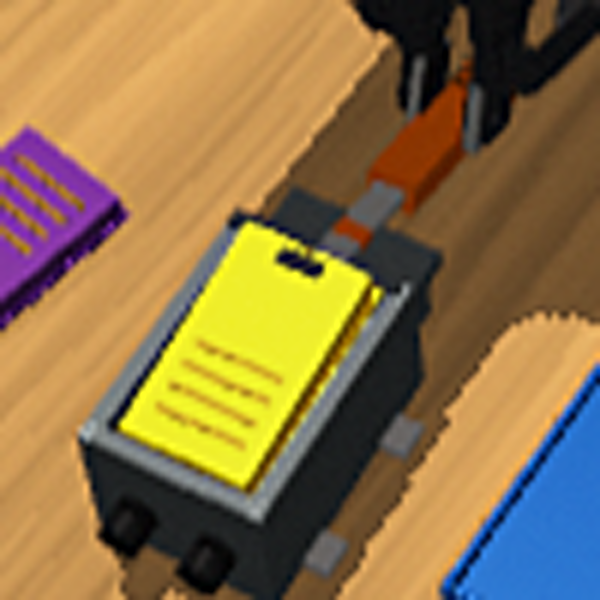

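The notch end of the cover is clearly raised: its side face is visible at (268,293), and the tip carries no load. I'll tilt the tool back level and pull it out.

drive_tool(
  rows=[-5,0,-1,0,5,0,10,-9,0,-1.4,0,9,0,10,-17,0,-0.4,0,14,0,10,-22.5,0,1,0,17,0,10,-22.5,0,1,0,17,0,10,-22.5,0,1,0,17,0,10],
)

```text
clock: 16.23
eef_pos: [478.8, -76.1, 51.5]
tcp_rot: [-1.851, 1.567, 2.967]
contact_force: [-1.1, -0.3, -0.8]
opening: 0.223
```

```bash
python3 - <<'E'
from h import *
s=r.sense(); print(s['contact_force'],s['wrist_torque'],s['clock'])
R,p=toolR(); tip=p+R@[-3.6,0,119]; print(tip, (tip-BC)@bd,(tip-BC)@bw)
a=grab_frame("scene");crop(a,205,245,100,100,6,"s13.png")
print(delta(*pryTCP(-105,55.5)))
E
```

```text
[-1.13950028 -0.31852041 -0.77249918] [ 0.00729537 -0.01289922 -0.00629753] 16.225
[ 491.37901951 -194.39475518   54.94772643] -41.40064857619311 0.1636535442525529
(array([ -0.5,   0.8, -63.3]), array([ 0.3 , -0.07,  0.22]))
```

View pics/s13.png

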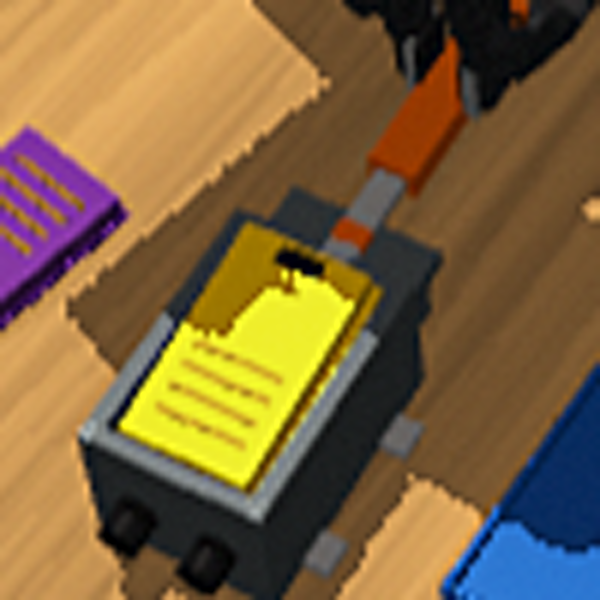

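drive_tool(
  rows=[-0.5,0,-10,0,0,0,10,-0.5,0,-30,0,0,0,10,-0.5,0,-55,0,0,0,10,-5,0,-75,0,0,0,10,-10,20,-120,0,0,0,10,-10,69,-222,0,0,0,10,-10,69,-222,0,0,0,10,10,69,-222,0,0,0,10,30,69,-222,0,0,0,10,30,69,-222,0,0,0,10],
)

```text
clock: 17.52
eef_pos: [521.7, 152.9, 19.9]
tcp_rot: [-1.626, 1.564, -3.089]
contact_force: [-0.3, -0.2, -1.0]
opening: 0.224
```

```bash
python3 - <<'E'
from h import *
s=r.sense(); print(s['contact_force'],s['clock'],s['eef_pos'])
a=grab_frame("scene");cv2.imwrite("pics/s14.png",a[:,:,::-1])
R,p=toolR(); print(R.round(3))
print(delta(down(95.8),[525,150,5]))
E
```

```text
[-0.26420086 -0.2340751  -1.00077529] 17.525 [521.72539504 152.90306119  19.94233001]
[[-0.006  0.994  0.107]
 [ 0.     0.107 -0.994]
 [-1.    -0.006 -0.001]]
(array([15.9,  2.2,  3.1]), array([ 0.35, -0.04,  0.32]))
```

View pics/s14.png

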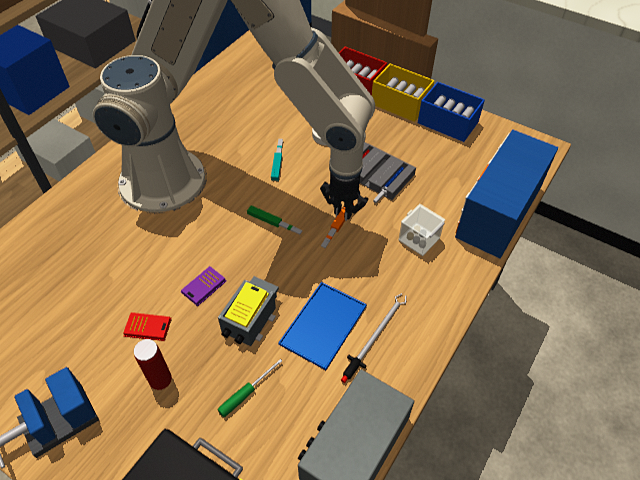

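The pry is over free cart at (335,232), clear of the green tool. I'll lay it down and release it.

drive_tool(
  rows=[8,0,0,0,0,0,10,14,0,0,0,0,0,10,15.5,0,0,0,0,0,10,15.5,0,0,0,0,0,10,15,0,0,0,0,0,45,15,0,0,0,0,0,45,13,0,0,0,0,0,45,-30,0,0,0,0,0,45,-90,0,0,0,0,0,60,-150,0,0,0,0,0,100],
)

```text
clock: 18.82
eef_pos: [523.1, 152.8, 172.7]
tcp_rot: [-1.684, 1.565, 3.136]
contact_force: [0.7, 0.3, 0.6]
opening: 0.793
```

```bash
python3 - <<'E'
from h import *
s=r.sense(); print(s['contact_force'],s['clock'],s['eef_pos'])
g=grab_frame("wrist"); cv2.imwrite("pics/w15.png",g[:,:,::-1])
print(delta(down(95.8),[493,-255,200]))
E
```

```text
[0.74715657 0.3052599  0.64633743] 18.825 [523.0825025  152.75199969 172.65169478]
(array([-20.8, -77.6, 402.8]), array([ 0.35, -0.14, -0.24]))
```

View pics/w15.png

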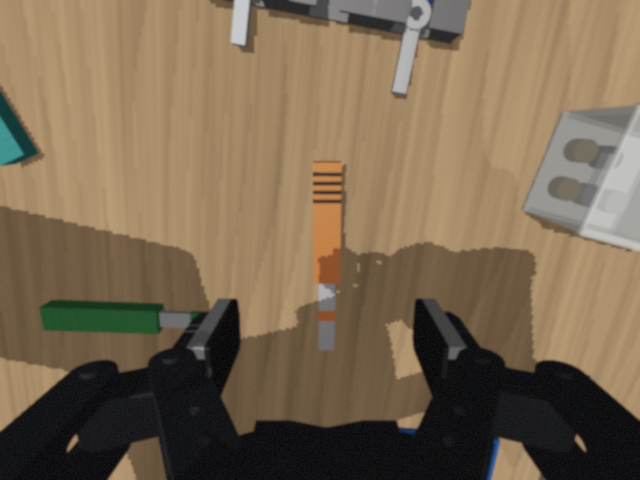

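The pry lies flat at (328,255) with its blade toward the box. Next I'll survey the raised cover.

drive_tool(
  rows=[-21,-78,403,0,0,0,75,-21,-78,403,0,0,0,75,-21,-78,403,0,0,0,75,-21,-78,403,0,0,0,75,-21,-78,403,0,0,0,75,-21,-78,403,0,0,0,75,-21,-78,403,0,0,0,75,-21,-78,403,0,0,0,75,-21,-78,403,0,0,0,75],
)

```text
clock: 20.0
eef_pos: [492.3, -254.7, 200.1]
tcp_rot: [2.235, 1.566, 0.771]
contact_force: [-0.3, 1.4, 0.7]
opening: 0.756
```

```bash
python3 - <<'E'
from h import *
s=r.sense(); print(s['contact_force'],s['clock'],s['eef_pos'],s['opening'])
np.save("w16.npy",cam("wrist")[3])
g=grab_frame("wrist"); cv2.imwrite("pics/w16.png",g[:,:,::-1]); crop(g,240,60,180,135,4.4,"w16c.png");crop(g,240,180,180,120,4.4,"w16d.png")
E
```

```text
[-0.30654859  1.41094973  0.74524961] 20.0 [ 492.32447819 -254.66387378  200.07334801] 0.7564684853182305
```

View pics/w16c.png

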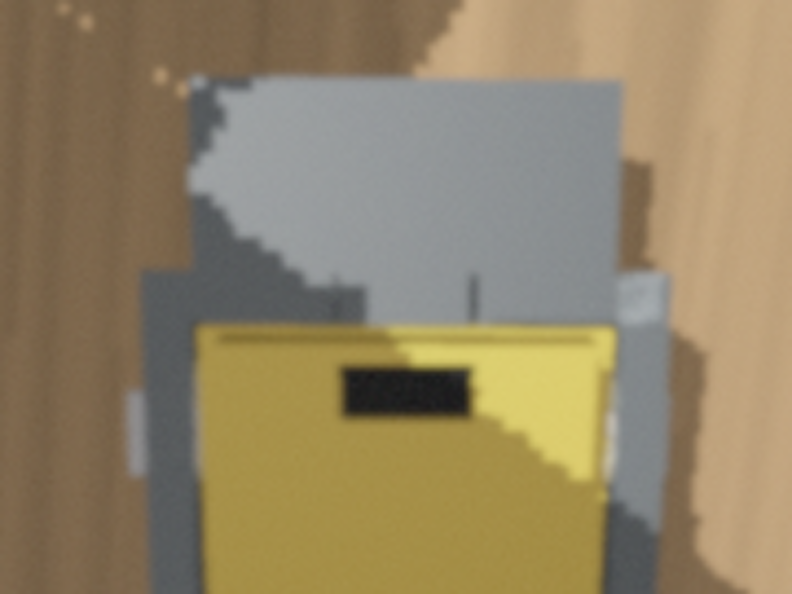

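View pics/w16d.png

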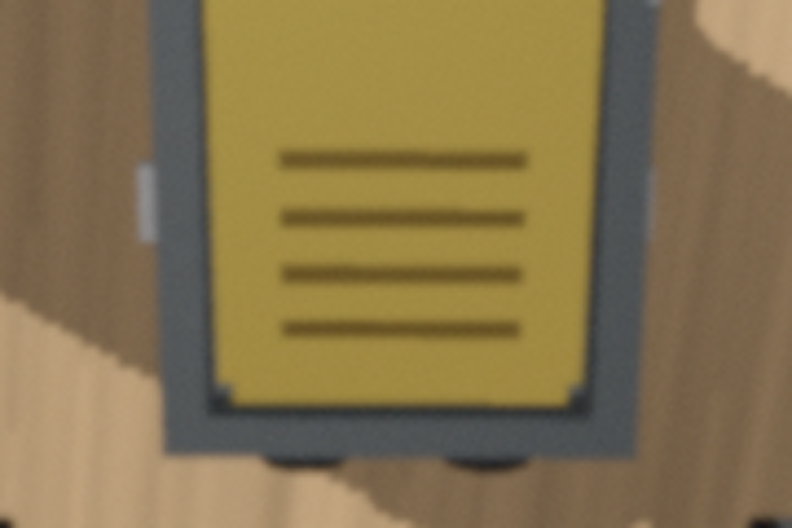

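```bash
python3 - <<'E'
from h import *
f,cx,cy,_=cam("wrist"); W=(f,cx,cy,np.load("w16.npy"))
q=lambda x,y,y0=60:(240+x/4.4,y0+y/4.4)
for z in (62,68,71,74,77):
    a,b=onz(W,q(195,327),z),onz(W,q(617,329),z); m=(a+b)/2
    print(z,np.linalg.norm(a-b).round(1),((m-BC)@bd).round(1),((m-BC)@bw).round(1))
for uv,z in [((205,400,180),68),((590,400,180),68),((343,392,60),83),((471,392,60),83)]:
    X=onz(W,q(*uv),z); print(((X-BC)@bd).round(1),((X-BC)@bw).round(1))
# grasp target
t=-6.9; R=down(BY+180,t); n=-R[:,0]; g=BC+[0,0,59]+bd*50 
ux=np.array([*(-bd[:2]*np.cos(np.radians(6.9))),np.sin(np.radians(6.9))])
def T(cz,cxx=-35): return g+ux*(50-cxx)+n*cz
print(n,[(k,T(k)) for k in (0.2,40)])
for k in (60,30,12,0.5): print(k,*delta(R,T(k)))
E
```

```text
62 67.5 -50.1 -0.5
68 66.1 -50.1 -0.6
71 65.4 -50.2 -0.6
74 64.7 -50.2 -0.7
77 63.9 -50.2 -0.8
49.9 -34.4
49.7 32.2
-41.0 -10.2
-41.1 8.9
[ 0.01214058 -0.11952182  0.99275734] [(0.2, array([ 491.92767059, -201.41555392,   69.41018277])), (40, array([ 492.41086584, -206.17252249,  108.92192498]))]
60 [ 71.4   4.9 -45.2] [ 0.4   6.73 -0.2 ]
30 [101.2   4.8 -48.7] [ 0.4   6.73 -0.2 ]
12 [119.1   4.7 -50.8] [ 0.4   6.73 -0.2 ]
0.5 [130.5   4.7 -52.1] [ 0.4   6.73 -0.2 ]
```

The cover is up at the notch end, and its 64 mm flange width fits a height of about 74 to 77 mm. It sits centred to within 0.7 mm. I'll approach it tilted by 6.7°.

drive_tool(
  rows=[40,4,-30,0,3,0,76,80,4,-46,0,6.7,0,76,105,4,-49,0,6.7,0,76,115,4,-50.5,0,6.7,0,76,119,4,-51,0,6.7,0,76,119,4,-51,0,6.7,0,76],
)

```text
clock: 20.8
eef_pos: [491.9, -202.6, 81.9]
tcp_rot: [3.102, 1.451, 1.64]
contact_force: [-0.4, -1.1, 0.0]
opening: 0.758
```

```bash
python3 - <<'E'
from h import *
s=r.sense(); print(s['contact_force'],s['clock'],s['eef_pos'],s['opening'])
g=grab_frame("wrist"); cv2.imwrite("pics/w17.png",g[:,:,::-1]); a=grab_frame("scene"); b=grab_frame("side")
A=np.hstack([cv2.resize(a[235:345,195:305],(400,400),interpolation=2),cv2.resize(b[150:250,290:390],(400,400),interpolation=2)])
cv2.imwrite("pics/s17.png",A[:,:,::-1])
E
```

```text
[-0.43505936 -1.07873647  0.01604421] 20.8 [ 491.90168309 -202.61511751   81.9263221 ] 0.7582787643757356
```

View pics/w17.png

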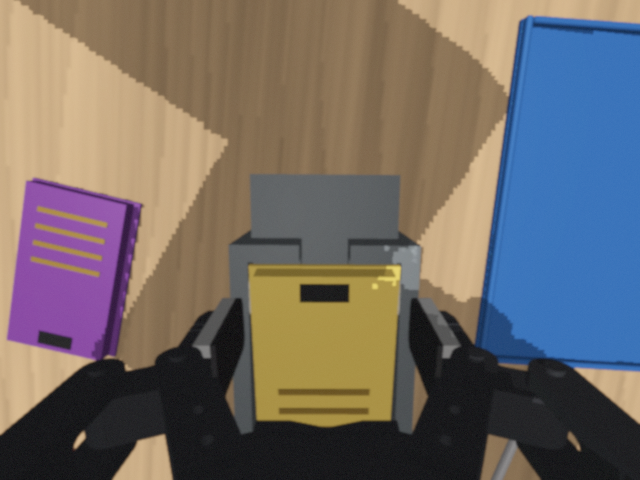

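View pics/s17.png

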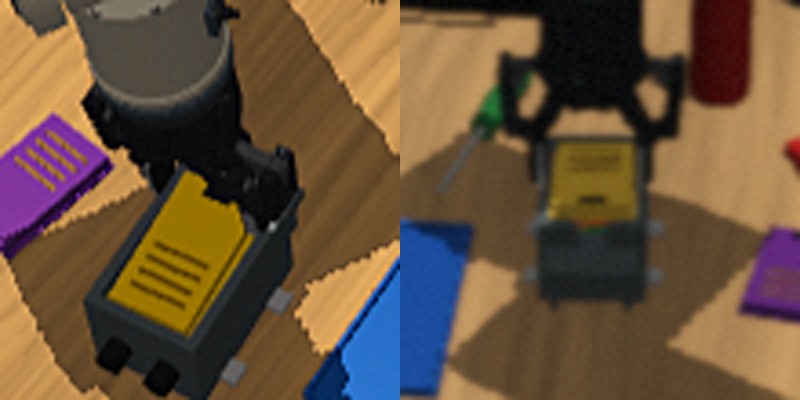

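drive_tool(
  rows=[4,-0.3,0,0,0,0,76,8,-0.3,0,0,0,0,76,10.5,-0.3,0,0,0,0,76,10.5,-0.3,0,0,0,0,76],
)

```text
clock: 21.45
eef_pos: [491.3, -201.6, 71.4]
tcp_rot: [3.102, 1.451, 1.64]
contact_force: [0.8, -0.2, 0.1]
opening: 0.762
```

```bash
python3 - <<'E'
from h import *
s=r.sense(); print(s['contact_force'],s['clock'],s['eef_pos'],s['opening'])
g=grab_frame("wrist"); cv2.imwrite("pics/w18.png",g[:,:,::-1]); crop(g,180,220,280,210,2.8,"w18.png")
E
```

```text
[ 0.82871332 -0.22794094  0.06447047] 21.45 [ 491.33364125 -201.64821777   71.37265451] 0.7616875181862166
```

View pics/w18.png

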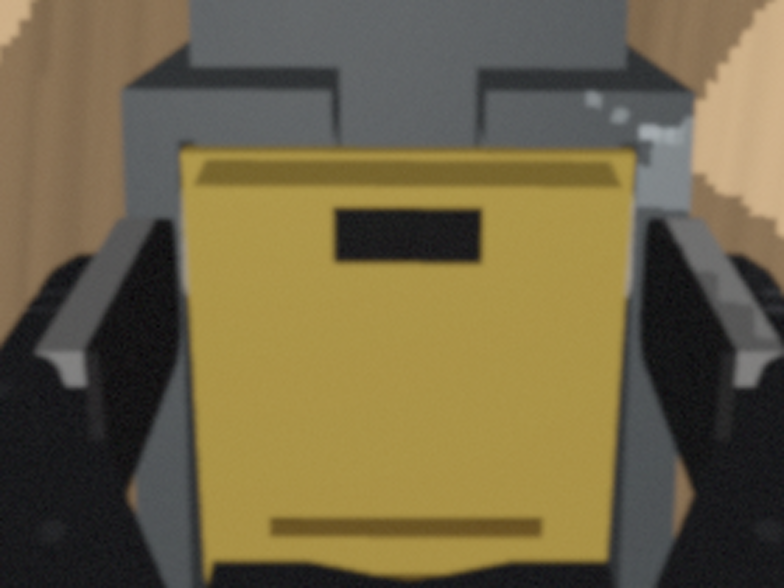

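drive_tool(
  rows=[1.5,0,0,0,0,0,76,1.5,0,0,0,0,0,70,1.5,0,0,0,0,0,64,1.3,0,0,0,0,0,60,1,0,0,0,0,0,50,0.5,0,0,0,0,0,50],
  newtons=25,
)

```text
clock: 22.25
eef_pos: [491.4, -201.6, 70.9]
tcp_rot: [3.102, 1.451, 1.639]
contact_force: [1.0, -0.8, -1.8]
opening: 0.662
```

```bash
python3 - <<'E'
from h import *
s=r.sense(); print(s['contact_force'],s['clock'],s['eef_pos'],s['opening'])
g=grab_frame("wrist"); crop(g,180,220,280,210,2.8,"w19.png")
E
```

```text
[ 0.96774642 -0.84792774 -1.77973142] 22.25 [ 491.36261302 -201.60555909   70.94844327] 0.662456371863801
```

View pics/w19.png

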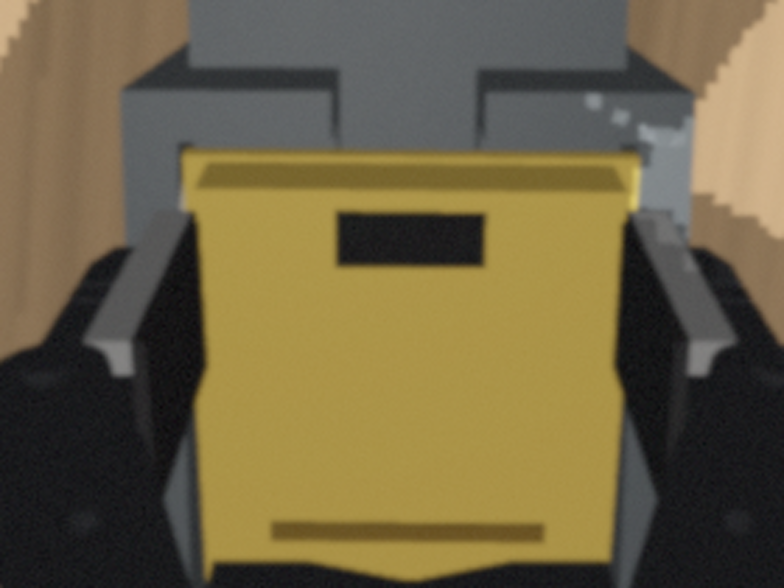

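drive_tool(
  rows=[-1,0,0,0,0,0,50,-2,0,-0.3,0,0,0,50,-5,0,-0.6,0,0,0,50,-10,0,-1.2,0,0,0,50,-20,0,-2.4,0,0,0,50,-30,0,-3.6,0,0,0,50,-30,0,-3.6,0,0,0,50],
  newtons=50,
)

```text
clock: 23.18
eef_pos: [492.0, -202.0, 102.4]
tcp_rot: [3.085, 1.452, 1.623]
contact_force: [0.2, -0.0, -2.3]
opening: 0.645
```

```bash
python3 - <<'E'
from h import *
s=r.sense(); print(s['contact_force'],s['clock'],s['eef_pos'],s['opening'])
g=grab_frame("wrist"); cv2.imwrite("pics/w20.png",g[:,:,::-1]); a=grab_frame("scene"); b=grab_frame("side")
A=np.hstack([cv2.resize(a[225:345,195:315],(400,400),interpolation=2),cv2.resize(b[140:240,290:390],(400,400),interpolation=2)])
cv2.imwrite("pics/s20.png",A[:,:,::-1])
E
```

```text
[ 0.24428085 -0.01986751 -2.27581809] 23.175 [ 491.98626981 -201.97831299  102.41262   ] 0.6445163845269313
```

View pics/w20.png

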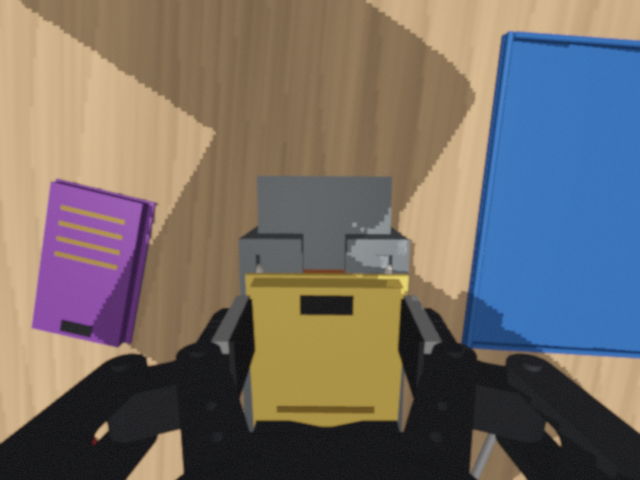

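View pics/s20.png

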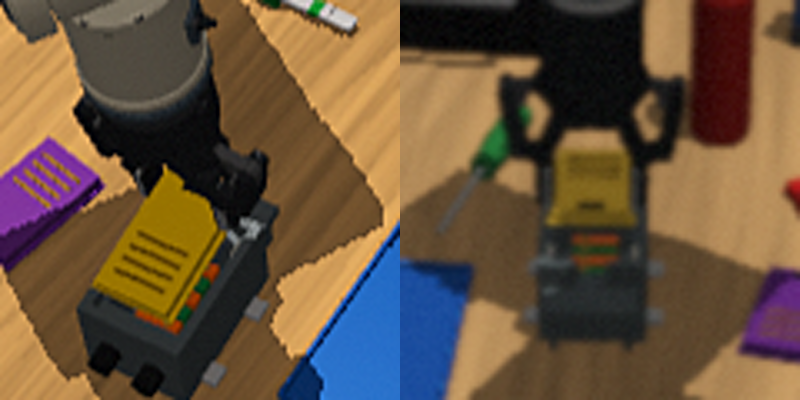

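The cover is held and clear of the box, with the terminals visible underneath at (255,315). I'll raise it, level it, and carry it to the tray.

```bash
python3 - <<'E'
from h import *
print(delta(down(93.2),[652,-117,120]))
E
```

```text
(array([ -9.9, 169.1, -68.4]), array([ 2.99, -6.85, -0.09]))
```

drive_tool(
  rows=[-20,0,-2,0,0,0,50,-20,40,-20,1,-2,0,50,-18,90,-40,2,-5,0,50,-10,140,-60,3,-6.9,0,50,-10,169,-68,3,-6.9,0,50,-10,169,-68,3,-6.9,0,50,-10,169,-68,3,-6.9,0,50],
)

```text
clock: 24.2
eef_pos: [650.8, -117.5, 119.2]
tcp_rot: [-0.538, 1.57, -2.053]
contact_force: [-0.3, -0.2, -1.6]
opening: 0.642
```

```bash
python3 - <<'E'
from h import *
s=r.sense(); print(s['contact_force'],s['clock'],s['eef_pos'],s['opening'])
g=grab_frame("wrist"); cv2.imwrite("pics/w21.png",g[:,:,::-1]); a=grab_frame("scene"); b=grab_frame("side")
A=np.hstack([cv2.resize(a[235:375,260:400],(400,400),interpolation=2),cv2.resize(b[140:260,220:340],(400,400),interpolation=2)])
cv2.imwrite("pics/s21.png",A[:,:,::-1])
print(delta(down(93.2),[652,-117,30]))
E
```

```text
[-0.32948655 -0.18383198 -1.57882299] 24.2 [ 650.80558003 -117.53365747  119.22381367] 0.6419539055724146
(array([89.8,  1.1, -1.1]), array([-0.07,  0.04, -0.04]))
```

View pics/w21.png

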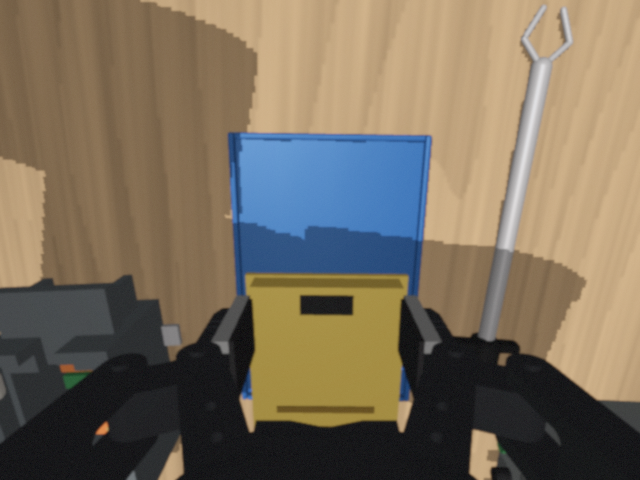

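View pics/s21.png

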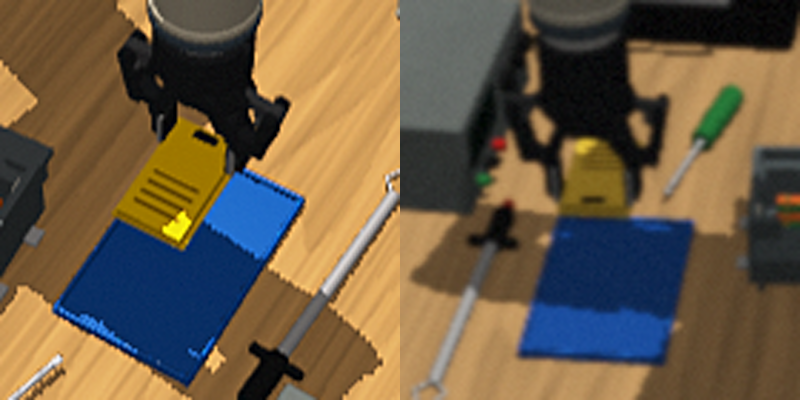

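```bash
python3 - <<'E'
from h import *
W=cam("wrist")
for u in ((230,132),(431,136),(243,398),(410,402)): print(onz(W,u,10).round(1))
E
```

```text
[586.6 -51.4  10. ]
[713.6 -47.   10. ]
[ 593.4 -249.8   10. ]
[ 723.4 -246.6   10. ]
```

drive_tool(
  rows=[30,1,-1,0,0,0,50,65,1,-1,0,0,0,50,88,1,-1,0,0,0,50,97,1,-1,0,0,0,50,101,1,-1,0,0,0,50,101,1,-1,0,0,0,50],
)

```text
clock: 25.1
eef_pos: [652.3, -117.3, 19.6]
tcp_rot: [1.078, 1.569, -0.439]
contact_force: [0.7, -0.1, -1.5]
opening: 0.647
```

```bash
python3 - <<'E'
from h import *
s=r.sense(); print(s['contact_force'],s['clock'],s['eef_pos'],s['opening'])
a=grab_frame("scene"); b=grab_frame("side")
A=np.hstack([cv2.resize(a[235:375,260:400],(400,400),interpolation=2),cv2.resize(b[140:260,220:340],(400,400),interpolation=2)])
cv2.imwrite("pics/s22.png",A[:,:,::-1])
E
```

```text
[ 0.72032158 -0.08327655 -1.46992514] 25.1 [ 652.29483078 -117.34964651   19.57438415] 0.6465282004417627
```

View pics/s22.png

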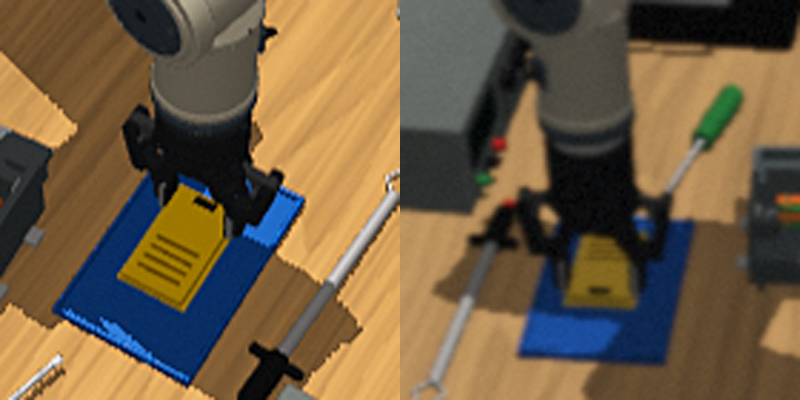

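The cover is inside the tray walls on all sides. I'll lower it slowly and watch the force.

drive_tool(
  rows=[4,0,0,0,0,0,50,8,0,0,0,0,0,50,11,0,0,0,0,0,50,13,0,0,0,0,0,50,13,0,0,0,0,0,50],
)

```text
clock: 25.82
eef_pos: [652.4, -117.2, 6.6]
tcp_rot: [1.093, 1.569, -0.423]
contact_force: [-0.6, -0.5, -1.7]
opening: 0.645
```

drive_tool(
  rows=[1,0,0,0,0,0,50,1.5,0,0,0,0,0,50,1.5,0,0,0,0,0,50],
)

```text
clock: 26.2
eef_pos: [652.6, -117.2, 5.2]
tcp_rot: [1.132, 1.568, -0.384]
contact_force: [1.4, 0.9, -0.6]
opening: 0.649
```

drive_tool(
  rows=[1,0,0,0,0,0,50,1.5,0,0,0,0,0,50],
)

```text
clock: 26.45
eef_pos: [652.6, -117.2, 4.9]
tcp_rot: [1.114, 1.569, -0.402]
contact_force: [-4.4, 1.9, 14.3]
opening: 0.65
```

Firm contact at 14 N. I'll ease off, open, and rise.

drive_tool(
  rows=[-0.3,0,0,0,0,0,55,-0.5,0,0,0,0,0,72,-0.5,0,0,0,0,0,76,-0.5,0,0,0,0,0,76,-10,0,0,0,0,0,76,-40,0,0,0,0,0,76,-100,0,-10,0,0,0,76,-150,0,-20,0,0,0,76,-150,0,-20,0,0,0,76,-150,0,-20,0,0,0,76],
)

```text
clock: 27.7
eef_pos: [651.0, -97.1, 155.1]
tcp_rot: [1.124, 1.568, -0.392]
contact_force: [-0.7, -0.2, -0.6]
opening: 0.759
```

```bash
python3 - <<'E'
from h import *
s=r.sense(); print(s['contact_force'],s['clock'],s['eef_pos'],s['opening'])
g=grab_frame("wrist"); cv2.imwrite("pics/w23.png",g[:,:,::-1]); a=grab_frame("scene"); cv2.imwrite("pics/s23.png",a[:,:,::-1]); b=grab_frame("side")
A=np.hstack([cv2.resize(a[235:375,200:400],(571,400),interpolation=2),cv2.resize(b[190:260,240:310],(229,229),interpolation=2)[:0].reshape(0,229,3) if 0 else np.zeros((400,1,3),np.uint8)])
crop(b,220,140,180,140,4,"d23.png"); crop(a,210,170,200,150+50,3,"s23c.png")
E
```

```text
[-0.71588257 -0.17487032 -0.59389836] 27.7 [651.02219999 -97.10574704 155.11088015] 0.758727452120482
```

View pics/w23.png

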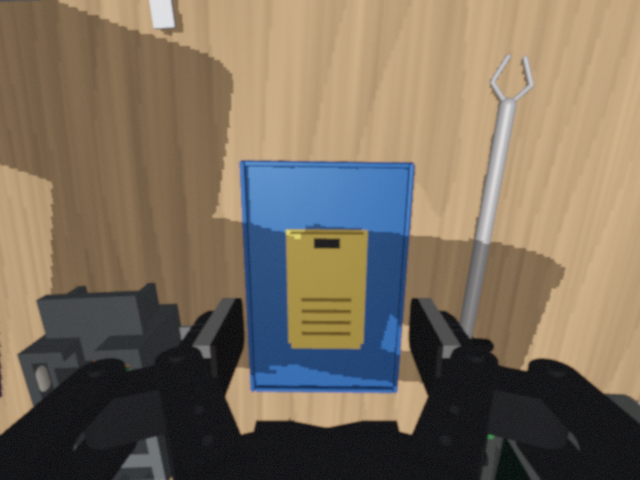

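View pics/s23c.png

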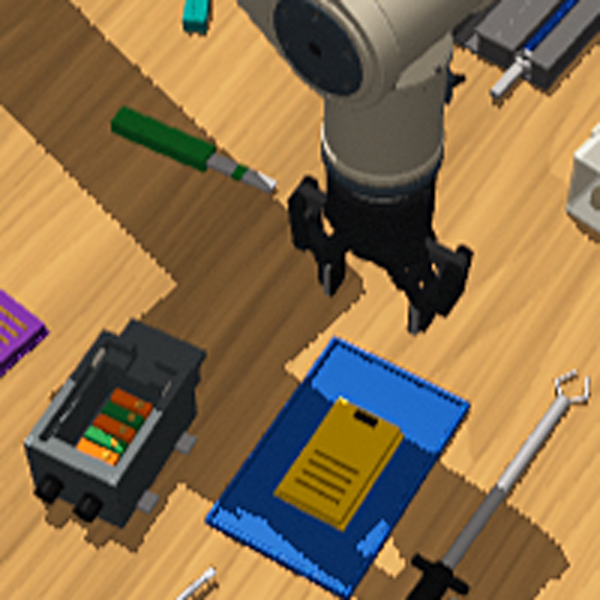

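View pics/d23.png

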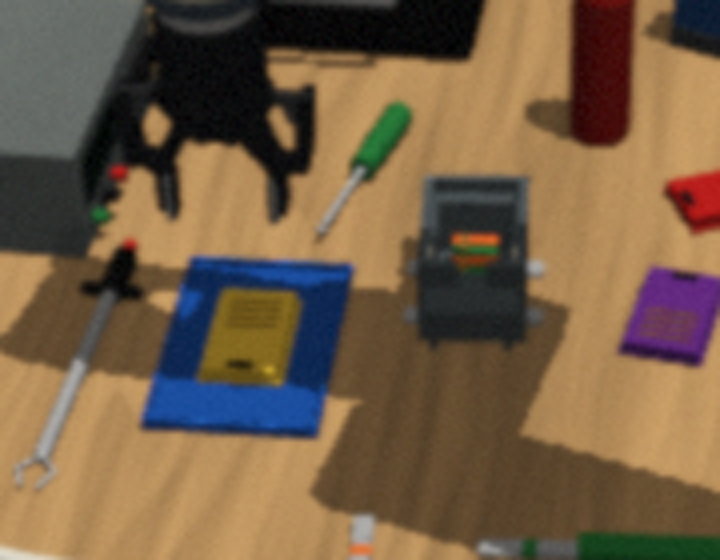

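The cover lies flat in the tray, top side up, at wrist pixel (327,290), and the gripper is clear. I'll hand the job in.

```bash
python3 -c "
from rig import sign_off
print(sign_off())"
```

```text
the job is handed in; nothing more can be done
None
```

The job is done and handed in at about 28 s of the 72 s allowed.

1. **Pry tool:** I drew it out of the middle bay by its blade, laid it on the cart and took it again by the handle.
2. **Levering:** The blade went 20 mm into the notch, and turning the tool about 17° over the apron edge snapped that end of the cover up.
3. **Cover:** I laid the pry flat on the cart, lifted the cover out across its 57 mm width and set it in the blue tray.

**Last checks**
- The wrist, scene and side pictures show the cover flat, top side up and well inside the tray walls.
- The box is open. The gripper is empty, about 155 mm up and touching nothing.
- The pry looked flat on the cart when I released it. In the last pictures only its blade shows; the arm hides the rest.
- The grabber lies where it was, and I never touched the pliers, the clear box or the look-alikes. I made no separate final check on the pliers and the clear box.

**Forces:** The highest reading was about 14 N, when the cover met the tray floor. I eased off before opening the gripper. No check failed or disagreed.

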